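Hold a glued ring under the lever press at the green mark

ROBOT

A 7-joint arm with a two-finger parallel gripper is mounted at the origin on a cart in front of the work surface, level with it; the furniture and walls round the work are solid. World frame = base frame: x ahead of the robot, y to its left, z up, the work surface at z = 0. Lengths are in m, angles in rad, forces in N, time in s.
With the tool pointing down it reaches from about 0.425 to 0.875 m from the base axis. Payload 8.4 kg.
Tool frame: the origin (TCP) lies between the finger pads; the fingertips stand 11 mm ahead of it and the grasp point (between the pads) lies 8 mm behind it; x points along the fingers, y is the direction in which the jaws open and shut, and the axes are right-handed (so a half turn about x gives the same grasp; the last joint's range is limited). The gripper opens to 85 mm and grips with 20 to 120 N. Pads are 22 mm wide; open, the fingers measure 114 mm over their backs; the gripper's body (76 mm by 85 mm) begins 54 mm behind the grasp point. The pads swing forward as they close: fully open they stand 13 mm farther back than shut.
Start: joints at [1.053, 0.333, 0.04, 1.465, -0.013, 1.343, -0.059], TCP at [0.264, -0.594, 0.222] pointing down, gripper open.
Joint ranges: [-2.58, 2.58], [-0.38, 2.09], [-1.3, 1.39], [0.25, 2.4], [-1.5, 4.64], [0.08, 2.09], [-2.65, 2.65]. Speed limits (rad/s): [2.22, 2.22, 2.79, 2.79, 3.14, 3.14, 3.14].

INTERFACE

Orientations are given as a 3x3 rotation matrix whose columns are the frame's x, y, z axes.
In Python, from bench import * gives the robot as it stands.
- The arm moves only by the tool arm_command, never from a script. Its argument "motion" is a list of rows, each a list of 5 numbers: the shift along the tool's x, y, z in mm, then the turn about the tool's x in rad, then the opening, from -1 (shut) to 1 (fully open). In form: [[x, y, z, twist, hand], ...]. A call has exactly 5 rows; each row shifts and turns the commanded pose from where the row before left it, along the tool's axes as they then stand; what a row does not reach is not made up. A row lasts 1/8 s, in which the tool goes at most 62.5 mm and 10.7 degrees, less where a joint would pass 70% of its speed; a pose out of reach is approached as far as the arm can. A call with a gripper value outside its range is refused whole. The fingers move at their own pace and stop on an object; the grip force is fixed at half the most. Time passes only in rows, so rows that do not move let the fingers close, or fill a call up. It gives the time, the measured TCP pose, the force and the opening at its end, in the units of the state.
- get_obs(): the state, without advancing time (a new reading comes with each control period).
- grab_frame(name): name is "scene" or "side" or "wrist"; returns the picture (420x560x3 uint8, red, green, blue); there is no depth.
- camera_params(name): a dict with "fx", "fy", "cx", "cy" (pixels), "extrinsics" (4x4, takes a point from world to camera coordinates). Camera axes: x right, y up, looking along -z (the intrinsics and any distortion apply to the point x, -y, -z); pixel columns grow to the right and rows downward; lengths in m; the calibration is good to about 2 mm. A picture is of the moment at which its call begins: read the wrist's pose just before it. camera_params takes no time and is no camera call; for the wrist camera it gives the pose at the moment of the call.
- finish_job(): hands the job in, once; it reports no verdict.
The state is a dict: "clock": time; "joint_positions": joint angles; "qd": joint speeds; "joint_torque": joint torques, N m; "tcp_pos": TCP position; "eef_rot": TCP orientation; "force": force on the tool from outside, world axes, zero at the start; "torque": the same for the moment, N m; "gripper_width": finger opening in m.
Only numpy, scipy, OpenCV 4.12 (cv2) and the standard library are available. Lean on these libraries where they do the work, as an engineer would, in place of code of your own. Each camera call takes 0.05 s, during which the arm holds its last target.

TASK

The gold-coloured ring on the steel block has just been glued up and must set under pressure: lay it flat in the round recess of the lever press's sliding carrier, let go of it, and push the carrier fully home under the ram. Then bring the press's ball-ended lever down until the gauge pointer stands in the green, never running it into the red, and finish while still holding the lever there. The lever springs back up if let go, and the silver ring, glue tube, caliper and brush lying around must stay where they are.

Things in the scene. Friction and masses are not known exactly. Their poses are not given: they have to be found in the camera images.
- gold_ring: Gold-coloured plain finger-ring blank, 21 mm outside diameter, 9 mm high, 14 g, lying flat on the steel block. Origin: centre of its underside; z along its axis (up).
- steel_block: Polished steel bench block, 50 x 50 x 18 mm, 0.48 kg, loose on the bench. Origin: centre of its underside; its top face, which carries the ring, is 18 mm up.
- press: Grey-green lever press, fixed. Base 200 x 96 mm; head 68 mm wide, 117 to 195 mm up; tilted round gauge on the ram's top end, up to 275 mm, sinking with the ram. Origin: on the bench under the ram axis; x points from its front (open side, where the carrier comes out) to its back, y to the side where the lever sticks out, z up. The front of head and gauge is at x = -18 mm.
- recess (a point): Centre of the flat floor of the round recess in the steel carrier: 24 mm diameter, 3 mm deep, 1 mm chamfer; so the seated ring stands 6 mm proud. Floor 29 mm above the bench; carrier plate 64 x 58 mm, its top 32 mm above the bench. Frame parallel to the press's frame.
- carrier (a joint): How far the carrier is pulled out to the front, m: 0 = fully home against its stop (recess under the ram), up to 0.105. It slides along the press's x axis with about 2 N friction and stays where it is left.
- carrier_knob (a point): Centre of the top of the black upright knob of the carrier, 78 mm in front of the recess: 16 mm diameter, standing 44 mm up from the carrier's 22 mm wide tongue; its top is 70 mm above the bench (tongue top 26 mm).
- lever: Ball-ended lever. Origin: its pivot, 150 mm above the bench, 20 mm to y of the ram axis; pivot axis along the press's x. A spring holds it at its top stop, 35 degrees above horizontal; pushed down it swings up to 1.12 rad and lowers the ram 22 mm per rad. The nose meets a seated ring after about 0.59 rad; mid-green comes near 0.91 rad (17 degrees below horizontal), needing about 6 N at the ball.
- ball (a point): Centre of the black ball at the lever's end: 25 mm diameter, 105 mm from the pivot, on a 9 mm rod that comes from the pivot. At the top stop it is about 210 mm above the bench.
- nose: Brass nose of the ram, 27 mm diameter, flat face, on a 1.2 N/mm spring with 3.6 N preload. Its frame is the press's frame moved along with the nose: its flat underside lies 51 mm above that origin; at rest the face is 51 mm above the bench, 13 mm over the top of a seated ring (38 mm).
- pointer (a joint): Gauge reading, rad clockwise from zero at the left; 0.3 rad per mm of nose spring, so 6.6 rad per rad of lever once the nose bears on the ring (it stays 0 before). Green arc 1.5 to 2.7, middle 2.1 (about 12 N on the ring); red arc from 3.15 to the end, 3.6.
- bench_vice: Small blue bench vice, fixed to the bench near the carrier's outer end; an obstacle, about 133 x 130 mm and 96 mm high. Origin: about the middle of its underside.
- silver_ring: Silver-coloured ring blank, 21 mm diameter, 9 mm high, lying on the bench; bystander. Origin: centre of its underside.
- glue_tube: Small white adhesive bottle with red nozzle, 22 x 84 x 14 mm, lying on the bench; bystander. Origin: centre of its underside.
- caliper: Steel vernier caliper, 69 x 213 x 8 mm, lying flat on the bench; bystander. Origin: centre of its underside.
- brush_brass: Scratch brush with brown wooden handle and brass tip, 12 x 125 x 12 mm, lying on the bench; bystander. Origin: centre of its underside.

How it is judged:
By the outcome, as a careful person would: the job done as asked, in the order asked, and still so for the second after the job is handed in, while the arm keeps its last pose, push and grip.
It also fails if it takes over 72 s, if anything falls off the work surface, if the arm or the gripper's body presses on something with over 40 N, if the wrist force passes 120 N, or if a joint passes its speed limit or range.

## Working session

There is one attempt and no reset: what is moved stays moved. The work goes in short steps, Python scripts to look and compute and a tool call to move; the robot and the scene stay as the last step left them, time stands still between calls to the robot, and variables do not carry over. Pictures are saved under pics/ and viewed, and the job is handed in when it is done.

Besides the shell and the picture viewer there is one more tool, called after "Request:" as name(argument=value, ...) on one line, values as JSON. arm_command: Moves the arm, as the interface text tells. Its arguments: {"type":"object","properties":{"motion":{"type":"array","items":{"type":"array","items":{"type":"number"}}}},"required":["motion"]}

```bash
mkdir -p pics
python3 - <<'E'
from bench import *
import cv2,numpy as np
o=get_obs()
for k,v in o.items(): print(k,np.round(v,3))
for n in ["scene","side","wrist"]:
    p=camera_params(n); print(n,p['fx'],p['fy'],p['cx'],p['cy'],{k:v for k,v in p.items() if k not in('fx','fy','cx','cy','extrinsics')}); print(np.round(p['extrinsics'],3).tolist())
    f=grab_frame(n); cv2.imwrite(f'pics/{n}0.png',cv2.cvtColor(f,cv2.COLOR_RGB2BGR))
E
```

```text
clock 0.0
joint_positions [ 1.053  0.334  0.04   1.466 -0.013  1.343 -0.059]
qd [-0.     0.001 -0.001  0.001 -0.     0.002  0.001]
joint_torque [-0.0000e+00 -6.5853e+01  1.3650e+00 -4.0556e+01  1.7000e-02  1.3000e-02
  0.0000e+00]
tcp_pos [ 0.264 -0.593  0.221]
eef_rot [[-0.001  0.407 -0.914]
 [ 0.001 -0.914 -0.407]
 [-1.    -0.002  0.   ]]
force [ 0.444 -0.047  0.503]
torque [ 0.05  -0.005  0.023]
gripper_width 0.085
scene 487.83051797396143 487.83051797396143 279.3731461114076 207.9713097324889 {}
[[-0.652, -0.757, -0.022, 0.151], [0.442, -0.404, 0.801, -0.512], [-0.616, 0.513, 0.598, -0.862], [0.0, 0.0, 0.0, 1.0]]
side 432.74885893863615 432.74885893863615 283.22040436752104 210.01316787034764 {}
[[-0.998, -0.069, -0.008, 0.561], [0.021, -0.403, 0.915, -0.283], [-0.067, 0.913, 0.404, -0.754], [0.0, 0.0, 0.0, 1.0]]
wrist 377.65781890882175 377.65781890882175 276.29015889139157 210.5282888803189 {}
[[0.407, -0.913, -0.001, -0.648], [0.882, 0.393, -0.259, 0.034], [0.238, 0.104, 0.966, -0.378], [0.0, 0.0, 0.0, 1.0]]
```

View pics/scene0.png

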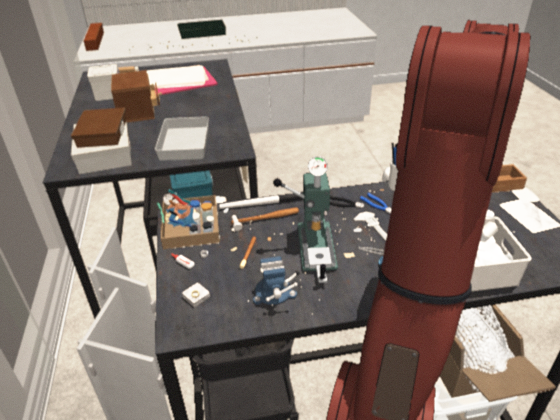

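View pics/side0.png

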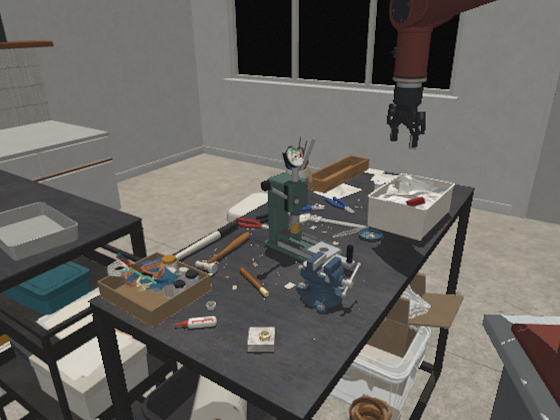

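View pics/wrist0.png

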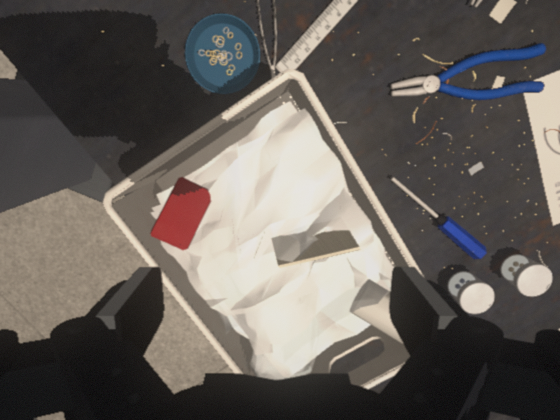

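```bash
cat > h.py <<'E'
from bench import *
import cv2,numpy as np
def save(f,n): cv2.imwrite(f'pics/{n}.png',cv2.cvtColor(f,cv2.COLOR_RGB2BGR))
def crop(f,x0,y0,x1,y1,s,n): save(cv2.resize(f[y0:y1,x0:x1],None,fx=s,fy=s,interpolation=cv2.INTER_CUBIC),n)
def ray(p,u,v):
    E=np.array(p['extrinsics']);R,t=E[:3,:3],E[:3,3]
    d=R.T@np.array([(u-p['cx'])/p['fx'],-(v-p['cy'])/p['fy'],-1.]); return -R.T@t,d/np.linalg.norm(d)
def onz(p,u,v,z):
    c,d=ray(p,u,v); return c+d*(z-c[2])/d[2]
def proj(p,X):
    E=np.array(p['extrinsics']);c=E[:3,:3]@np.asarray(X)+E[:3,3]
    return np.array([p['cx']+p['fx']*c[0]/-c[2],p['cy']-p['fy']*c[1]/-c[2]])
def tri(rs):
    A=np.zeros((3,3));b=np.zeros(3)
    for c,d in rs:
        M=np.eye(3)-np.outer(d,d);A+=M;b+=M@c
    X=np.linalg.solve(A,b); return X,[np.linalg.norm((np.eye(3)-np.outer(d,d))@(X-c)) for c,d in rs]
E
python3 - <<'E'
import cv2
a=cv2.imread('pics/scene0.png');b=cv2.imread('pics/side0.png')
cv2.imwrite('pics/c1.png',cv2.resize(a[150:320,160:360],None,fx=3.5,fy=3.5,interpolation=cv2.INTER_CUBIC))
cv2.imwrite('pics/c2.png',cv2.resize(b[135:365,160:380],None,fx=2.6,fy=2.6,interpolation=cv2.INTER_CUBIC))
from h import *
for n in('scene','side'):
    p=camera_params(n);print(n,ray(p,280,210))
p=camera_params('scene');q=camera_params('side')
print(onz(p,196,293,.027),onz(q,263,336,.027))
print(onz(p,319,256,.032),onz(q,323,247,.032))
E
```

```text
scene (array([-0.20666098,  0.34942175,  0.92956223]), array([ 0.61320022, -0.51209935, -0.60144804]))
side (array([0.51550819, 0.6132411 , 0.56739249]), array([ 0.07424206, -0.91198775, -0.40344325]))
[ 0.59323521 -0.03542478  0.027     ] [ 0.60220677 -0.02593521  0.027     ]
[ 0.48015493 -0.35744112  0.032     ] [ 0.4859428  -0.36819876  0.032     ]
```

View pics/c1.png

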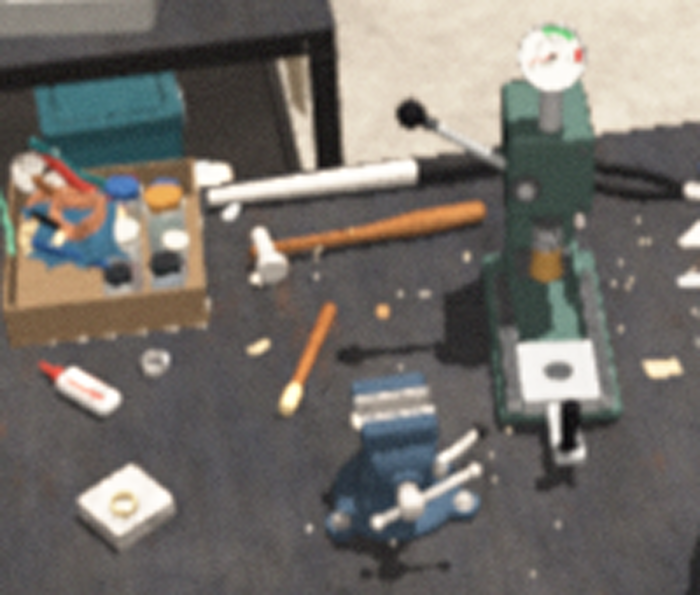

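View pics/c2.png

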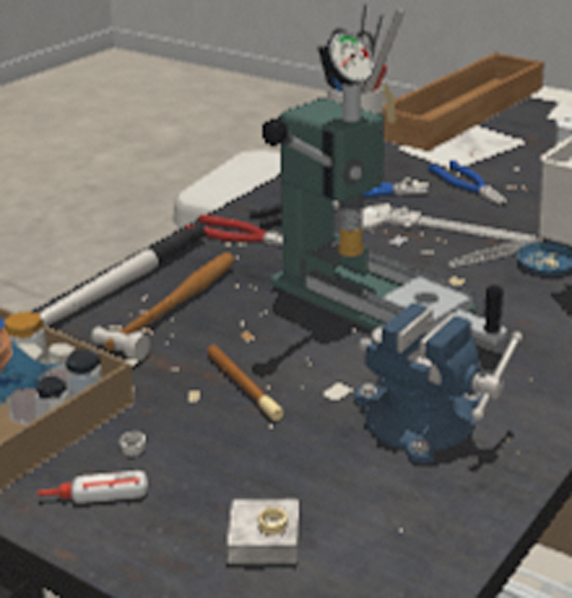

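Run:
```python
from h import *
p=camera_params('scene');q=camera_params('side')
def T(n,a,b,z=None):
    a=(a[0]/3.5+160-.4,a[1]/3.5+150-.4);b=(b[0]/2.6+160-.3,b[1]/2.6+135-.3)
    X,e=tri([ray(p,*a),ray(q,*b)]);print(n,X.round(4),np.round(e,4), z and (onz(p,*a,z).round(4),onz(q,*b,z).round(4)))
T('recess',(558,371),(427,297),.030)
T('knob',(570,404),(494,291),.070)
T('ball',(411,113),(272,132),.210)
T('ring',(124,503),(272,518),.027)
T('gauge',(552,58),(352,55))
T('nosebot',(547,277),(350,250),.051)
T('vicejaw',(390,395),(425,330),.09)
T('silver',(155,362),(132,441),.005)
T('screw',(526,190),(355,172))
print(proj(p,[.6,-.03,.027]))
```

```text
recess [ 0.4833 -0.3607  0.03  ] [0.0005 0.0005] (array([ 0.4828, -0.3602,  0.03  ]), array([ 0.4836, -0.3617,  0.03  ]))
knob [ 0.4239 -0.3134  0.0653] [0.0005 0.0005] (array([ 0.421 , -0.3103,  0.07  ]), array([ 0.4246, -0.3039,  0.07  ]))
ball [ 0.6296 -0.3412  0.2075] [0.0003 0.0003] (array([ 0.6263, -0.3385,  0.21  ]), array([ 0.629 , -0.3353,  0.21  ]))
ring [ 0.6003 -0.0364  0.0216] [0.0014 0.0014] (array([ 0.594, -0.033,  0.027]), array([ 0.6004, -0.0319,  0.027 ]))
gauge [ 0.5599 -0.421   0.2561] [0.0014 0.0014] None
nosebot [ 0.5607 -0.4232  0.0461] [0.0028 0.0028] (array([ 0.5532, -0.4161,  0.051 ]), array([ 0.5619, -0.4187,  0.051 ]))
vicejaw [ 0.492  -0.2004  0.0923] [0.0046 0.0046] (array([ 0.4992, -0.2061,  0.09  ]), array([ 0.4897, -0.1965,  0.09  ]))
silver [ 0.7303 -0.1473  0.0039] [0.0008 0.0008] (array([ 0.7282, -0.146 ,  0.005 ]), array([ 0.7306, -0.1468,  0.005 ]))
screw [ 0.5561 -0.3934  0.1482] [0. 0.] None
[192.71673143 292.58918143]
```

Request:
arm_command(motion=[[0,-34,-48,0,1],[0,-34,-48,0,1],[0,-34,-48,0,1],[0,-34,-48,0,1],[0,-34,-48,0,1]])

```text
clock: 0.78
tcp_pos: [0.4151, -0.3391, 0.2215]
eef_rot: [[0.0, 0.407, -0.914], [-0.0, -0.914, -0.407], [-1.0, 0.0, 0.0]]
force: [1.1, -0.2, -0.7]
gripper_width: 0.0852
```

Request:
arm_command(motion=[[0,-34,-48,0,1],[0,-34,-48,0,1],[0,-34,-48,0,1],[0,-34,-48,0,1],[0,-34,-48,0,1]])

```text
clock: 1.4
tcp_pos: [0.5652, -0.0864, 0.2215]
eef_rot: [[0.0, 0.406, -0.914], [-0.0, -0.914, -0.406], [-1.0, 0.0, 0.0]]
force: [0.8, -0.3, 1.1]
gripper_width: 0.0856
```

Request:
arm_command(motion=[[10,-34,-48,0,0],[10,0,0,-0.16,0],[10,0,0,-0.16,0],[10,0,0,-0.16,0],[0,0,0,0,0]])

```text
clock: 2.02
tcp_pos: [0.5939, -0.0375, 0.1805]
eef_rot: [[-0.002, 0.782, -0.623], [0.0, -0.623, -0.782], [-1.0, -0.002, 0.001]]
force: [-0.5, 1.1, 0.5]
gripper_width: 0.0426
```

Run:
```python
from h import *
o=get_obs();print(o['clock'],o['tcp_pos'],np.round(o['eef_rot'],4),o['gripper_width'],o['qd'].round(3) if hasattr(o['qd'],'round') else o['qd'])
p=camera_params('wrist');f=grab_frame('wrist');save(f,'w1');np.savez('w1.npz',**p)
print(proj(p,[.597,-.034,.027]))
```

```text
2.025 [ 0.59391386 -0.03753763  0.18051392] [[-2.000e-03  7.819e-01 -6.234e-01]
 [ 3.000e-04 -6.234e-01 -7.819e-01]
 [-1.000e+00 -1.800e-03  1.000e-03]] 0.04255549042515879 [-0.005 -0.012  0.009 -0.02  -0.006  0.01  -0.087]
[277.63700233 186.23505778]
```

View pics/w1.png

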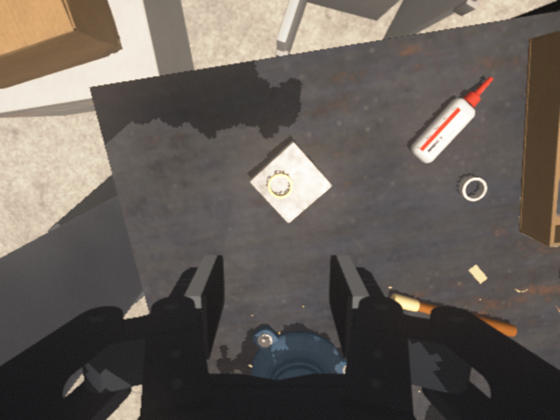

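Run:
```python
from h import *
p=dict(np.load('w1.npz'));im=cv2.imread('pics/w1.png')
cv2.imwrite('pics/w1c.png',cv2.resize(im[130:230,240:340],None,fx=6,fy=6,interpolation=cv2.INTER_CUBIC))
h=cv2.cvtColor(im,cv2.COLOR_BGR2HSV)
m=cv2.inRange(h,(15,70,60),(40,255,255));m[:, :240]=0;m[:,340:]=0;m[:130]=0;m[230:]=0
pts=cv2.findNonZero(m);hull=cv2.convexHull(pts);e=cv2.fitEllipse(hull);print(len(pts),e)
print(onz(p,*e[0],.0225),onz(p,*e[0],.027))
```

```text
75 ((279.2596130371094, 184.25965881347656), (23.015615463256836, 23.827669143676758), 53.47771072387695)
[ 0.59854793 -0.03424243  0.0225    ] [ 0.59907803 -0.0335354   0.027     ]
```

View pics/w1c.png

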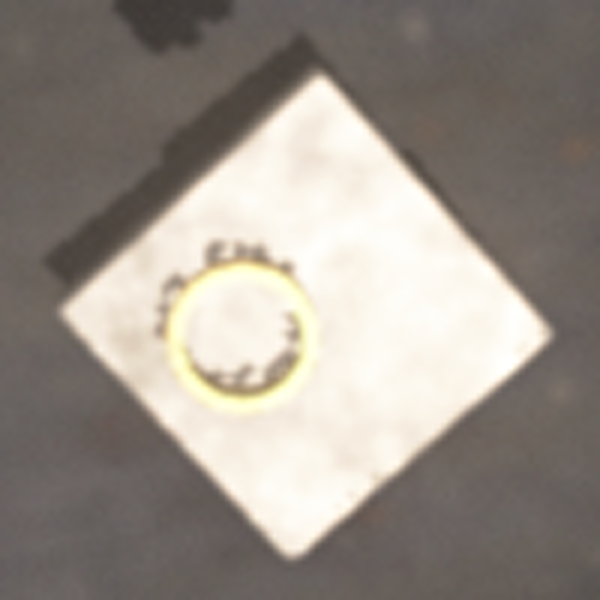

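Request:
arm_command(motion=[[30,2,-5,0,0],[30,0,0,0,0],[20,0,0,0,0],[10,0,0,0,0],[0,0,0,0,0]])

```text
clock: 2.7
tcp_pos: [0.5993, -0.0348, 0.0915]
eef_rot: [[-0.0, 0.782, -0.623], [0.0, -0.623, -0.782], [-1.0, -0.0, 0.0]]
force: [-0.1, -0.4, 0.5]
gripper_width: 0.0428
```

```bash
cat >> h.py <<'E'
def snap(n):
    o=get_obs();p=camera_params('wrist');f=grab_frame('wrist');save(f,n);np.savez(n+'.npz',tcp=o['tcp_pos'],R=o['eef_rot'],**p);print(o['clock'],np.round(o['tcp_pos'],4),np.round(o['eef_rot'],4).tolist(),np.round(o['force'],1),o['gripper_width']);return o,p,f
E
python3 - <<'E'
from h import *
o,p,f=snap('w2')
print(proj(p,[.5987,-.0348,.027]))
crop(f,190,180,370,330,4.4,'w2c')
E
```

```text
2.7 [ 0.5993 -0.0348  0.0915] [[-0.0004, 0.7821, -0.6232], [0.0001, -0.6232, -0.7821], [-1.0, -0.0003, 0.0001]] [-0.1 -0.4  0.5] 0.04278199702670274
[276.62955697 223.87590356]
```

View pics/w2c.png

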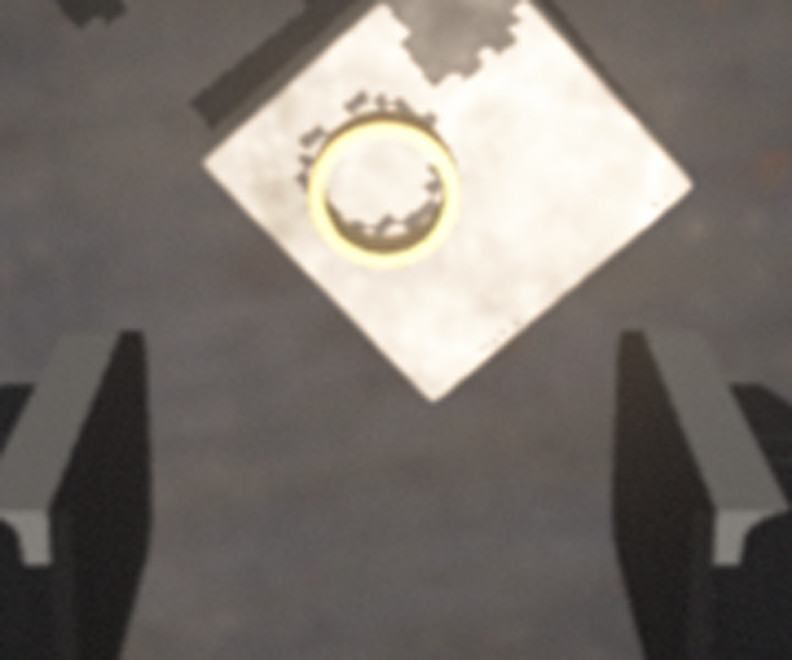

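Request:
arm_command(motion=[[25,-0.5,0.4,0,0],[20,0,0,0,0],[10,0,0,0,0],[5,0,0,0,0],[0,0,0,0,0]])

```text
clock: 3.38
tcp_pos: [0.5988, -0.0347, 0.0316]
eef_rot: [[0.0, 0.783, -0.623], [0.0, -0.623, -0.783], [-1.0, -0.0, -0.0]]
force: [-0.1, 0.9, 0.3]
gripper_width: 0.0429
```

Run:
```python
from h import *
o,p,f=snap('w3')
crop(f,190,200,370,350,4.4,'w3c')
q=grab_frame('side');crop(q,215,280,315,360,7,'s3')
```

```text
3.375 [ 0.5988 -0.0347  0.0316] [[0.0001, 0.7826, -0.6226], [0.0001, -0.6226, -0.7826], [-1.0, -0.0, -0.0001]] [-0.1  0.9  0.3] 0.04287992015580718
```

View pics/w3c.png

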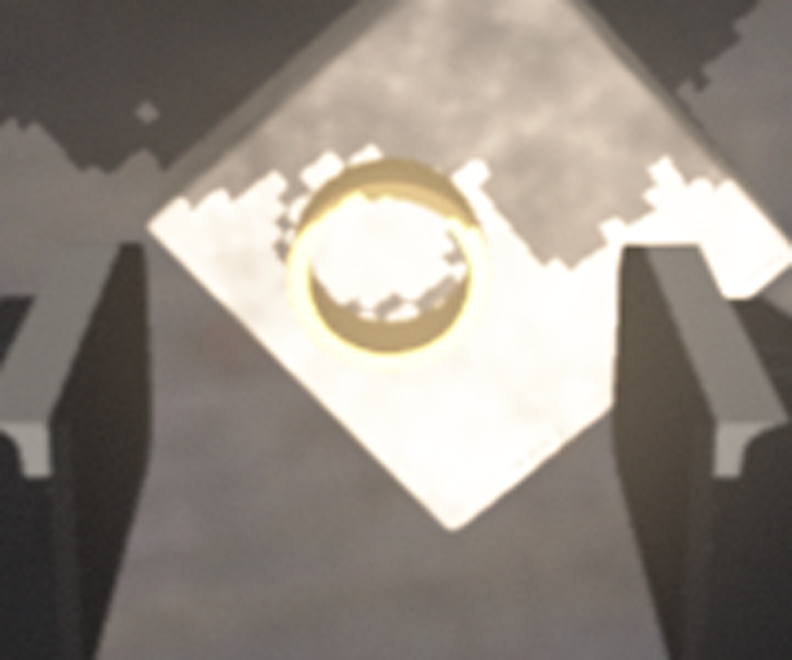

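View pics/s3.png

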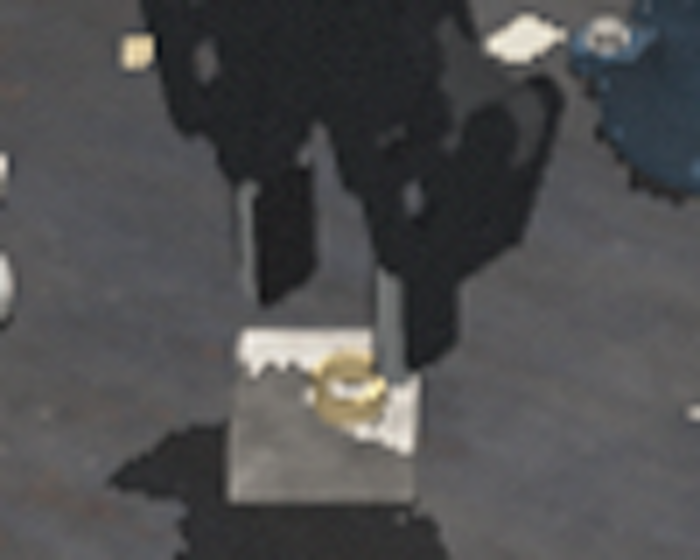

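Run:
```python
from h import *
d=np.load('w3.npz');p={k:d[k] for k in('fx','fy','cx','cy','extrinsics')};q=camera_params('side')
for fx in (.011,.007,.0):
  for y in(-.0215,.0215):
    for z in(-.011,.011):
        X=d['tcp']+d['R']@[fx,y,z]
        a=(proj(p,X)-[190,200])*4.4;b=(proj(q,X)-[215,280])*7
        print(fx,y,z,a.round(),b.round())
for X in([.5987,-.0348,.027],[.5987,-.0348,.018]):
    print((proj(p,X)-[190,200])*4.4,(proj(q,X)-[215,280])*7)
```

```text
0.011 -0.0215 -0.011 [178. 152.] [382. 447.]
0.011 -0.0215 0.011 [184. 346.] [439. 405.]
0.011 0.0215 -0.011 [592. 152.] [268. 374.]
0.011 0.0215 0.011 [586. 347.] [326. 335.]
0.007 -0.0215 -0.011 [173. 164.] [381. 435.]
0.007 -0.0215 0.011 [180. 363.] [439. 393.]
0.007 0.0215 -0.011 [597. 165.] [268. 363.]
0.007 0.0215 0.011 [590. 363.] [325. 323.]
0.0 -0.0215 -0.011 [165. 188.] [381. 414.]
0.0 -0.0215 0.011 [172. 394.] [438. 372.]
0.0 0.0215 -0.011 [606. 188.] [267. 342.]
0.0 0.0215 0.011 [599. 394.] [324. 303.]
[385.23102109 275.38002389] [352.65590319 370.48727566]
[385.00228225 242.40023418] [353.47919034 397.14085749]
```

Request:
arm_command(motion=[[-30,0,0,0,0],[-10,0,0,0,-0.46],[0,0,0,0,-0.46],[0,0,0,0,-0.46],[0,0,0,0,-0.46]])

```text
clock: 4.1
tcp_pos: [0.5981, -0.0348, 0.0706]
eef_rot: [[-0.001, 0.783, -0.623], [0.0, -0.623, -0.783], [-1.0, -0.001, 0.001]]
force: [-0.2, -0.2, 0.0]
gripper_width: 0.0235
```

Run:
```python
from h import *
o,p,f=snap('w4')
crop(f,190,200,370,350,4.4,'w4c')
g=grab_frame('side');crop(g,215,230,315,330,6,'s4')
q=camera_params('side')
w=o['gripper_width']/2
for fx in (.011,.0,-.011):
  for y in(-w,w):
    for z in(-.011,.011):
        X=o['tcp_pos']+o['eef_rot']@np.array([fx,y,z])
        a=(proj(p,X)-[190,200])*4.4;b=(proj(q,X)-[215,230])*6
        print(fx,y,z,a.round(),b.round())
```

```text
4.1 [ 0.5981 -0.0348  0.0706] [[-0.0014, 0.7826, -0.6226], [0.0001, -0.6226, -0.7826], [-1.0, -0.0012, 0.0008]] [-0.2 -0.2  0. ] 0.02345884603986053
0.011 -0.011729423019930265 -0.011 [272. 152.] [304. 567.]
0.011 -0.011729423019930265 0.011 [276. 346.] [354. 532.]
0.011 0.011729423019930265 -0.011 [498. 152.] [250. 534.]
0.011 0.011729423019930265 0.011 [494. 347.] [300. 501.]
0.0 -0.011729423019930265 -0.011 [265. 188.] [303. 537.]
0.0 -0.011729423019930265 0.011 [269. 394.] [353. 503.]
0.0 0.011729423019930265 -0.011 [506. 188.] [248. 505.]
0.0 0.011729423019930265 0.011 [502. 394.] [299. 472.]
-0.011 -0.011729423019930265 -0.011 [257. 229.] [302. 507.]
-0.011 -0.011729423019930265 0.011 [261. 448.] [352. 474.]
-0.011 0.011729423019930265 -0.011 [515. 229.] [247. 475.]
-0.011 0.011729423019930265 0.011 [510. 448.] [298. 443.]
```

View pics/w4c.png

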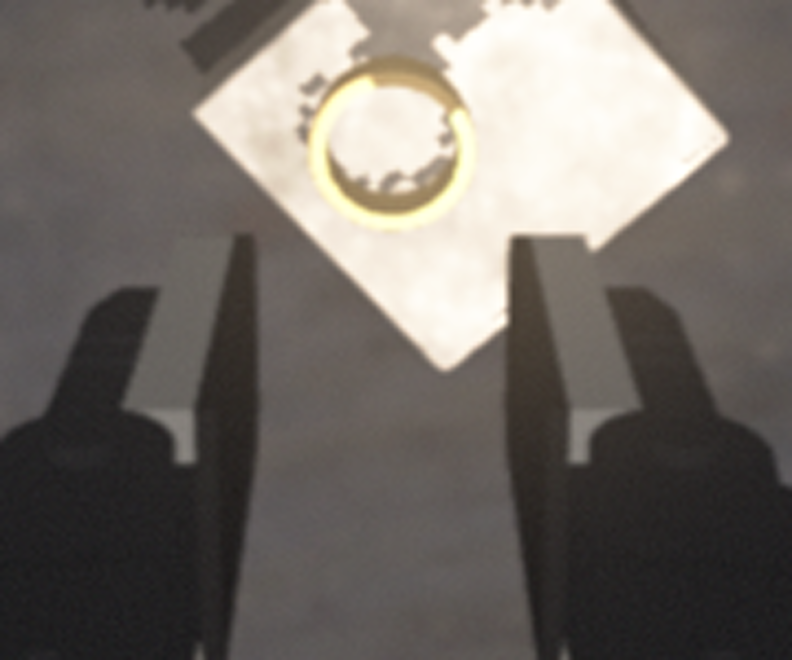

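View pics/s4.png

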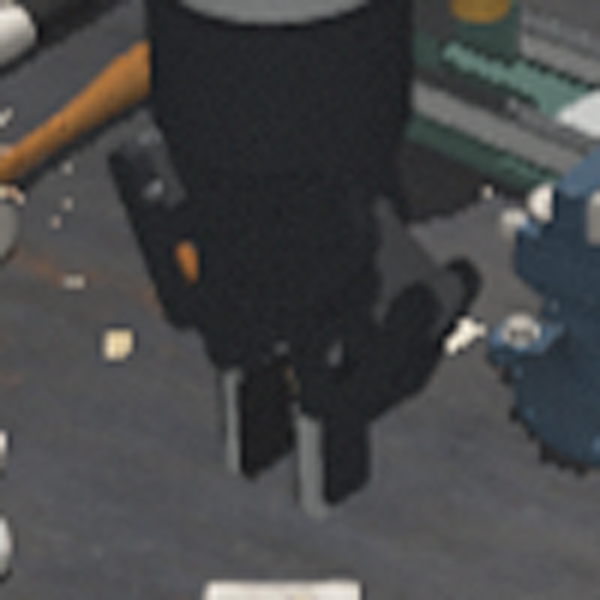

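Request:
arm_command(motion=[[0,0,0,0,-0.1],[20,0,0,0,-0.1],[25,0,0,0,-0.1],[13,0.3,0,0,-0.1],[2,0,0,0,-0.1]])

```text
clock: 4.82
tcp_pos: [0.598, -0.0349, 0.0101]
eef_rot: [[-0.002, 0.783, -0.623], [0.0, -0.623, -0.783], [-1.0, -0.002, 0.001]]
force: [0.5, 0.5, 0.3]
gripper_width: 0.0386
```

Run:
```python
from h import *
o,p,f=snap('w5')
crop(f,190,200,370,350,4.4,'w5c')
g=grab_frame('side');crop(g,215,280,315,360,7,'s5')
```

```text
4.825 [ 0.598  -0.0349  0.0101] [[-0.0022, 0.7826, -0.6225], [0.0004, -0.6225, -0.7826], [-1.0, -0.0019, 0.0011]] [0.5 0.5 0.3] 0.038596616637165404
```

View pics/w5c.png

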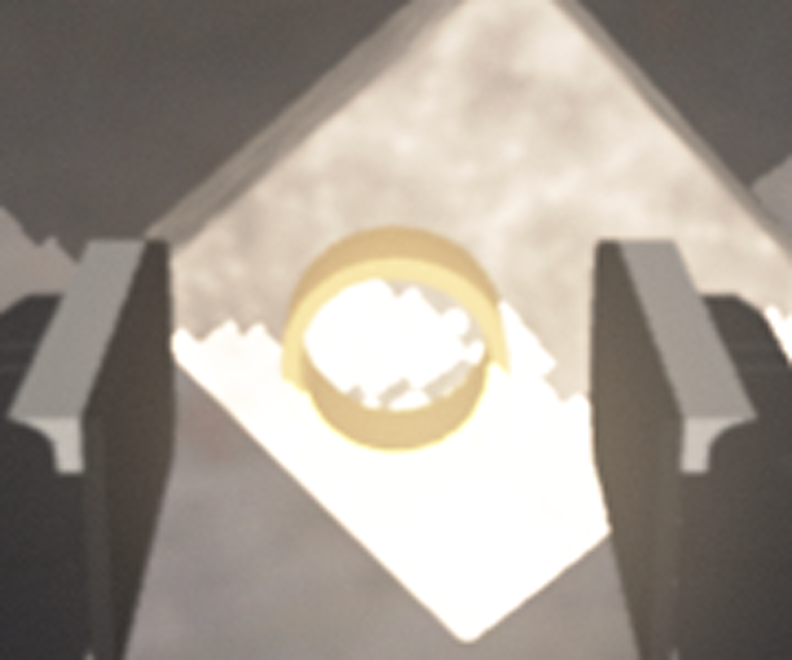

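View pics/s5.png

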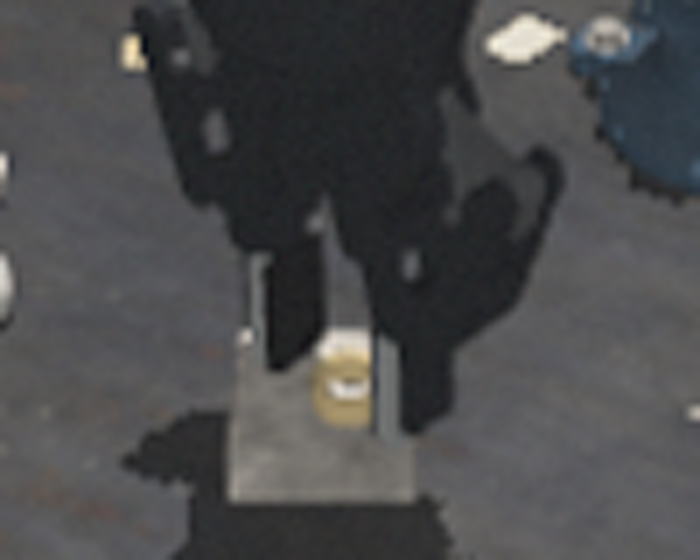

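Request:
arm_command(motion=[[0,1,0,0,-0.1],[0,0,0,0,-0.6],[0,0,0,0,-0.8],[0,0,0,0,-0.8],[0,0,0,0,-0.8]])

```text
clock: 5.55
tcp_pos: [0.6003, -0.0357, 0.0124]
eef_rot: [[0.001, 0.782, -0.623], [-0.0, -0.623, -0.782], [-1.0, 0.001, -0.001]]
force: [-0.0, 0.1, 6.8]
gripper_width: 0.0164
```

Request:
arm_command(motion=[[0,0,0,0,-0.8],[-4,0,0,0,-0.8],[-20,0,0,0,-0.8],[-30,0,0,0,-0.8],[-30,0,0,0,-0.8]])

```text
clock: 6.18
tcp_pos: [0.5998, -0.0354, 0.0977]
eef_rot: [[0.001, 0.783, -0.622], [0.0, -0.622, -0.783], [-1.0, 0.0, -0.001]]
force: [0.3, -0.3, 0.7]
gripper_width: 0.0163
```

Run:
```python
from h import *
o,p,f=snap('w6')
crop(f,190,200,370,350,4.4,'w6c')
g=grab_frame('side');crop(g,195,180,335,320,4.2,'s6')
```

```text
6.175 [ 0.5998 -0.0354  0.0977] [[0.0007, 0.7827, -0.6224], [0.0002, -0.6224, -0.7827], [-1.0, 0.0004, -0.0005]] [ 0.3 -0.3  0.7] 0.01632135469114722
```

View pics/w6c.png

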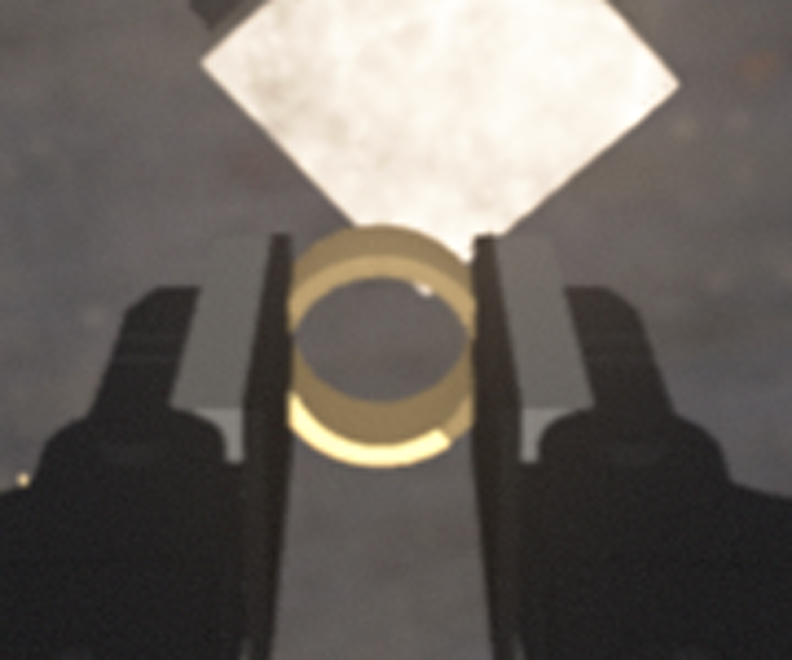

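View pics/s6.png

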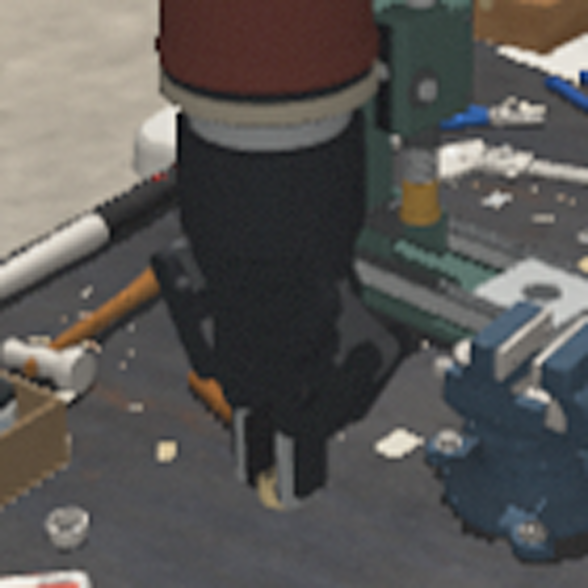

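Request:
arm_command(motion=[[-30,0,0,0,-0.8],[-25,14,41,0,-0.8],[0,14,41,0,-0.8],[0,14,41,0,-0.8],[0,14,41,0,-0.8]])

```text
clock: 6.9
tcp_pos: [0.5408, -0.1999, 0.1512]
eef_rot: [[0.001, 0.783, -0.622], [-0.0, -0.622, -0.783], [-1.0, 0.0, -0.0]]
force: [0.2, 0.4, 0.1]
gripper_width: 0.0164
```

Request:
arm_command(motion=[[0,14,41,0,-0.8],[0,14,41,0,-0.8],[0,14,41,0,-0.8],[20,14,41,0,-0.8],[30,0,0,0,-0.8]])

```text
clock: 7.52
tcp_pos: [0.4812, -0.3668, 0.1011]
eef_rot: [[0.001, 0.779, -0.627], [-0.003, -0.627, -0.779], [-1.0, 0.002, 0.002]]
force: [-0.3, 0.2, -1.0]
gripper_width: 0.0169
```

Request:
arm_command(motion=[[5,0,0,0,-0.8],[0,0,0,0,-0.8],[0,0,0,0,-0.8],[0,0,0,0,-0.8],[0,0,0,0,-0.8]])

```text
clock: 8.15
tcp_pos: [0.4834, -0.3619, 0.0961]
eef_rot: [[0.001, 0.783, -0.622], [-0.0, -0.622, -0.783], [-1.0, 0.001, -0.0]]
force: [0.5, -0.6, -1.0]
gripper_width: 0.0163
```

Run:
```python
from h import *
o,p,f=snap('w7')
print(proj(p,[.483,-.361,.032]))
crop(f,180,150,380,300,4,'w7c')
```

```text
8.15 [ 0.4834 -0.3619  0.0961] [[0.0006, 0.7828, -0.6223], [-0.0005, -0.6223, -0.7828], [-1.0, 0.0008, -0.0]] [ 0.5 -0.6 -1. ] 0.016315134722661336
[275.66009252 222.71262591]
```

View pics/w7c.png

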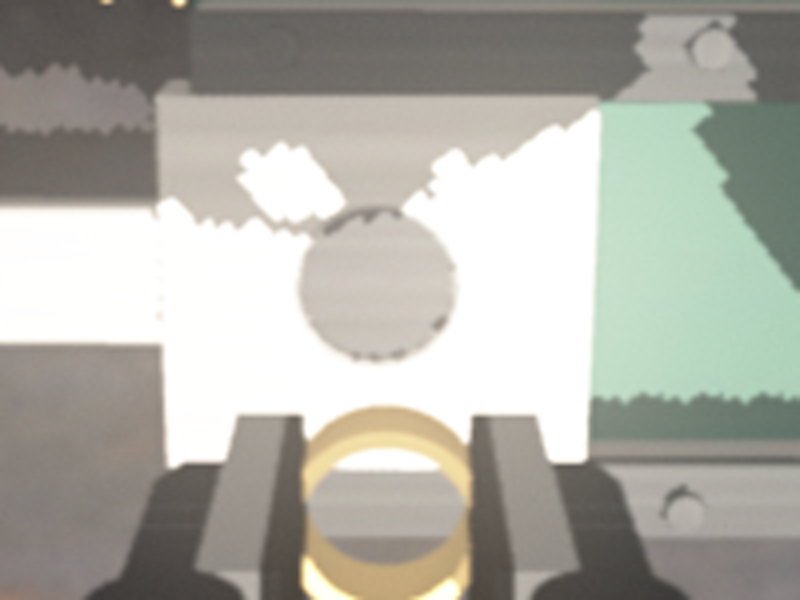

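Run:
```python
from h import *
def L(n):
    d=np.load(n+'.npz');return {k:d[k] for k in('fx','fy','cx','cy','extrinsics')},d['tcp'],d['R']
p,t,R=L('w6')
for uv,h in(((190+382/4.4-.4,200+361/4.4-.4),.0146),((190+382/4.4-.4,200+330/4.4-.4),.0056)):
    print('ring in hand',(R.T@(onz(p,*uv,t[2]+h)-t)*1000).round(2))
p,t,R=L('w7')
for z in(.029,.0305,.032):
    X=onz(p,180+378/4-.4,150+285/4-.4,z);print(X.round(4),(R.T@(X-t)*1000).round(2))
p,t,R=L('w2')
print('ring before',onz(p,276.9,223.7,.027))
```

```text
ring in hand [-14.6  -0.5   0.2]
ring in hand [-5.6  -0.5   1.28]
[ 0.4824 -0.3602  0.029 ] [67.1  -1.92 -0.74]
[ 0.4827 -0.3599  0.0305] [65.6  -1.91 -1.19]
[ 0.483  -0.3595  0.032 ] [64.1  -1.9  -1.63]
ring before [ 0.59889607 -0.03481474  0.027     ]
```

Request:
arm_command(motion=[[25,-1.4,-1.9,0,-0.8],[25,0,0,0,-0.8],[12,0,0,0,-0.8],[2,0,0,0,-0.8],[0,0,0,0,-0.8]])

```text
clock: 8.82
tcp_pos: [0.4836, -0.3599, 0.0323]
eef_rot: [[0.001, 0.783, -0.623], [-0.001, -0.623, -0.783], [-1.0, 0.001, -0.0]]
force: [-0.4, -0.1, -0.2]
gripper_width: 0.0165
```

Run:
```python
from h import *
o,p,f=snap('w8')
crop(f,190,190,370,340,4.4,'w8c')
g=grab_frame('side');crop(g,280,200,380,280,7,'s8')
```

```text
8.825 [ 0.4836 -0.3599  0.0323] [[0.0008, 0.7825, -0.6226], [-0.0005, -0.6226, -0.7825], [-1.0, 0.0009, -0.0001]] [-0.4 -0.1 -0.2] 0.016477941646053346
```

View pics/w8c.png

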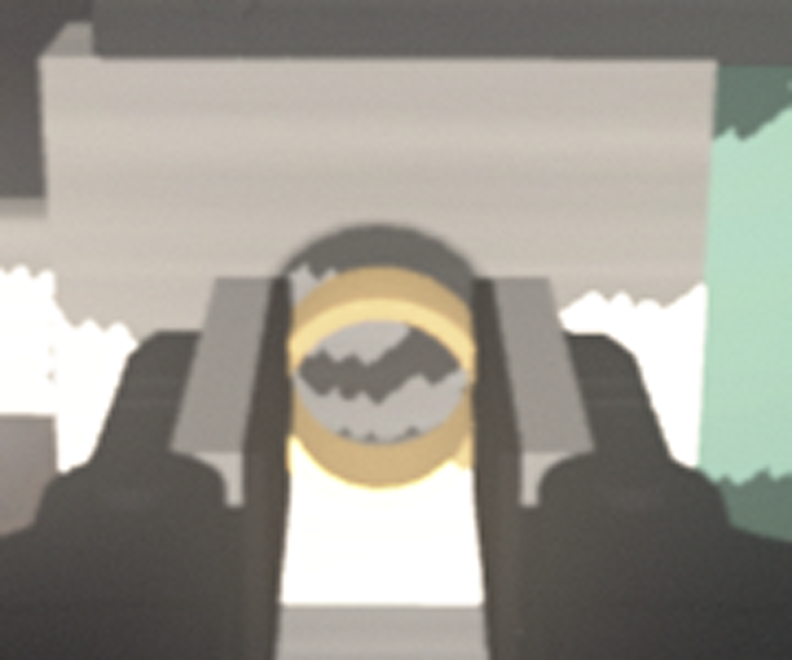

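View pics/s8.png

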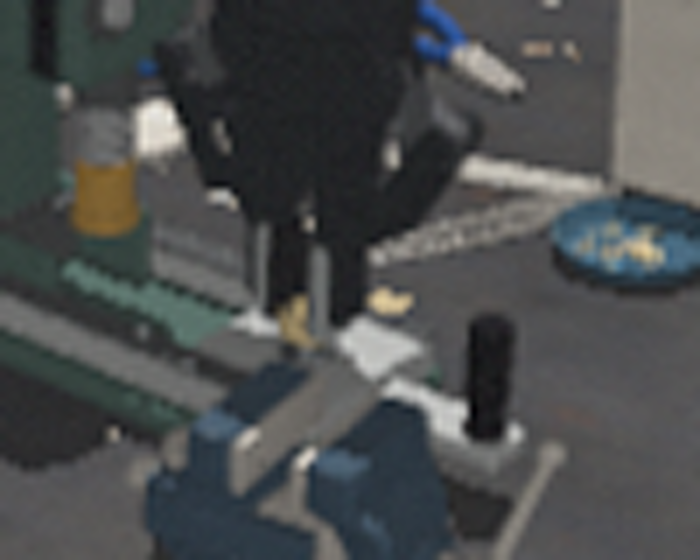

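Request:
arm_command(motion=[[2,-0.3,-0.5,0,-0.8],[2,0,0,0,-0.8],[2,0,0,0,-0.8],[1,0,0,0,-0.8],[0,0,0,0,-0.8]])

```text
clock: 9.55
tcp_pos: [0.4832, -0.359, 0.0244]
eef_rot: [[-0.0, 0.783, -0.623], [0.0, -0.623, -0.783], [-1.0, -0.0, -0.0]]
force: [-0.1, -0.0, -0.3]
gripper_width: 0.0161
```

Run:
```python
from h import *
o,p,f=snap('w9')
crop(f,190,190,370,340,4.4,'w9c')
```

```text
9.55 [ 0.4832 -0.359   0.0244] [[-0.0002, 0.7825, -0.6226], [0.0002, -0.6226, -0.7825], [-1.0, -0.0003, -0.0]] [-0.1 -0.  -0.3] 0.01610778256025979
```

View pics/w9c.png

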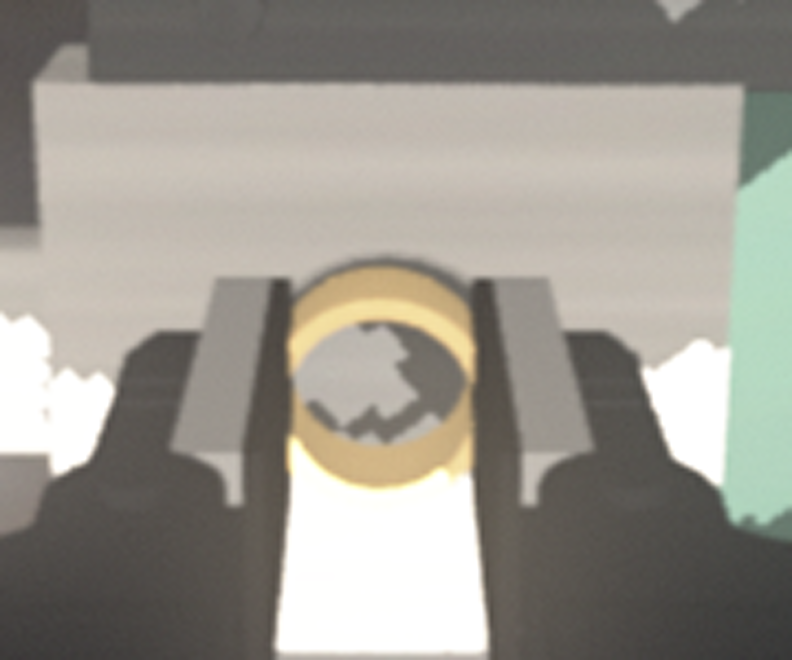

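Request:
arm_command(motion=[[1,0,-0.2,0,-0.8],[0,0,0,0,-0.8],[0,0,0,0,-0.3],[0,0,0,0,-0.2],[0,0,0,0,-0.2]])

```text
clock: 10.22
tcp_pos: [0.4834, -0.3589, 0.0235]
eef_rot: [[-0.0, 0.783, -0.623], [0.0, -0.623, -0.783], [-1.0, -0.0, -0.0]]
force: [0.2, -0.9, -0.1]
gripper_width: 0.0337
```

Request:
arm_command(motion=[[0,0,0,0,-0.2],[-10,0,0,0,-0.2],[-25,0,0,0,-0.2],[-25,0,0,0,-0.2],[0,0,0,0,-0.2]])

```text
clock: 10.85
tcp_pos: [0.4848, -0.3598, 0.0864]
eef_rot: [[0.004, 0.782, -0.623], [-0.003, -0.623, -0.783], [-1.0, 0.004, -0.0]]
force: [-0.2, 0.2, -0.9]
gripper_width: 0.034
```

Run:
```python
from h import *
o,p,f=snap('w10')
crop(f,180,150,380,300,4,'w10c')
g=grab_frame('side');crop(g,280,200,380,280,7,'s10')
```

```text
10.85 [ 0.4848 -0.3598  0.0864] [[0.0036, 0.7825, -0.6226], [-0.0026, -0.6226, -0.7825], [-1.0, 0.0045, -0.0002]] [-0.2  0.2 -0.9] 0.03397971026392249
```

View pics/w10c.png

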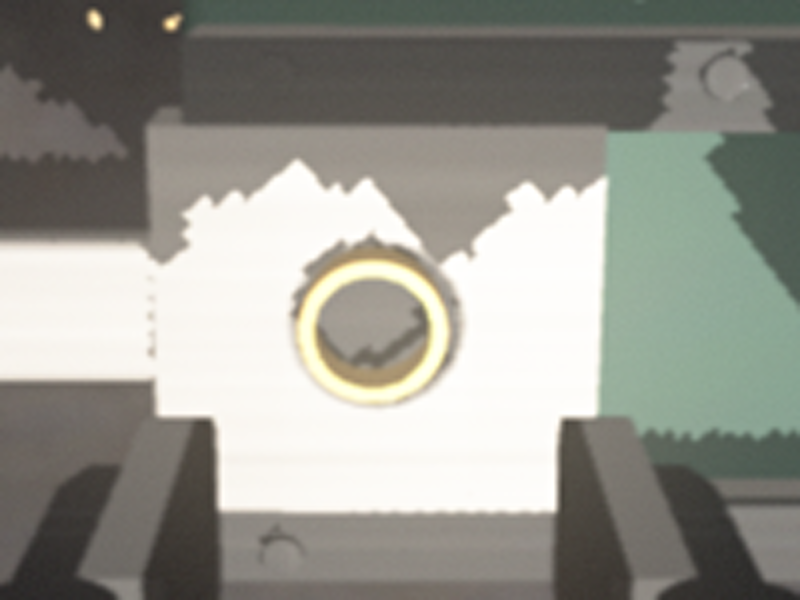

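View pics/s10.png

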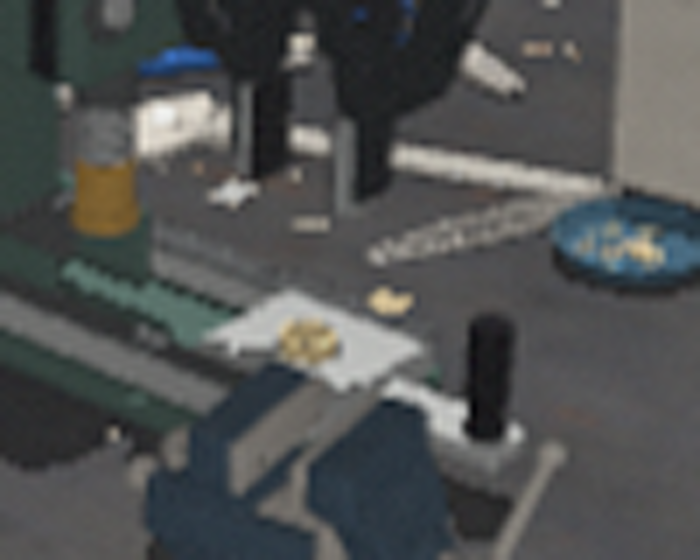

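Run:
```python
from h import *
p=camera_params('scene');q=camera_params('side')
K=np.array([.4217,-.3112]);ax=np.array([.7825,-.6226]);ay=np.array([.6226,.7825])
def T(n,a,b):
    a=(a[0]/3.5+160-.4,a[1]/3.5+150-.4);b=(b[0]/2.6+160-.3,b[1]/2.6+135-.3)
    X,e=tri([ray(p,*a),ray(q,*b)]);d=X[:2]-K;print(n,X.round(3),np.round(e,4),'rel knob x,y',(d@ax).round(3),(d@ay).round(3))
T('h1',(475,470),(515,338))
T('h1b',(378,523),(478,412))
T('h2',(475,470),(478,412))
T('h3',(480,432),(515,338))
```

```text
h1 [ 0.414 -0.211  0.076] [0.0002 0.0002] rel knob x,y -0.069 0.074
h1b [ 0.446 -0.149  0.043] [0.0009 0.0009] rel knob x,y -0.082 0.142
h2 [ 0.449 -0.241  0.001] [0.0194 0.0194] rel knob x,y -0.023 0.072
h3 [ 0.42  -0.221  0.083] [0.0128 0.0128] rel knob x,y -0.058 0.07
```

Request:
arm_command(motion=[[0,-30,0,0,-0.5],[0,-40,0,0,-1],[0,-40,0,0,-1],[0,-7,0,0,-1],[0,0,0,0,-1]])

```text
clock: 11.58
tcp_pos: [0.3919, -0.2862, 0.0834]
eef_rot: [[-0.0, 0.783, -0.623], [-0.0, -0.623, -0.783], [-1.0, 0.0, 0.0]]
force: [-0.2, 0.7, 0.2]
gripper_width: -0.0
```

Run:
```python
from h import *
o,p,f=snap('w11')
g=grab_frame('side');crop(g,280,170,420,310,4.2,'s11')
```

```text
11.575 [ 0.3919 -0.2862  0.0834] [[-0.0, 0.7825, -0.6226], [-0.0001, -0.6226, -0.7825], [-1.0, 0.0, 0.0001]] [-0.2  0.7  0.2] -2.0724012674290837e-05
```

View pics/w11.png

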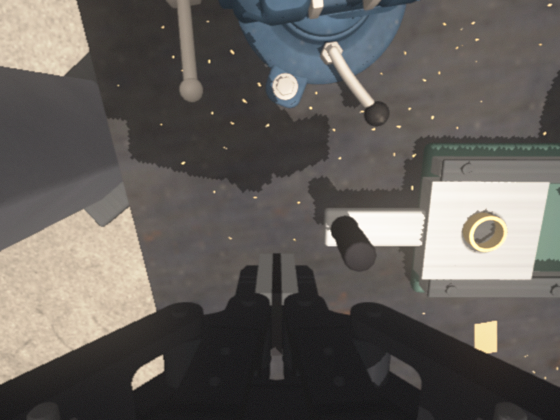

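View pics/s11.png

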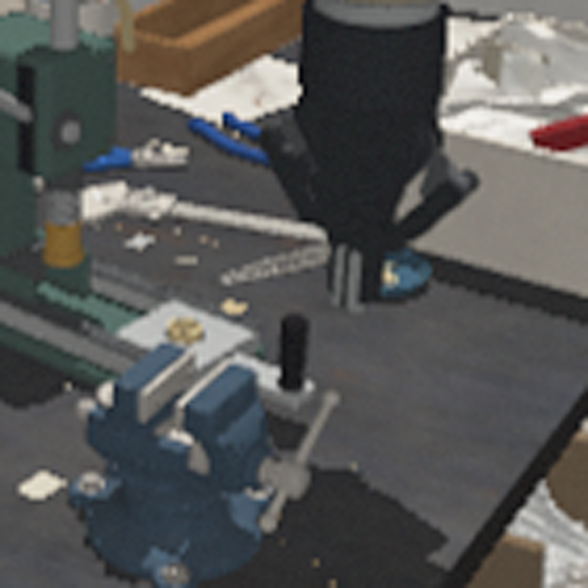

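Run:
```python
from h import *
d=np.load('w11.npz');p={k:d[k] for k in('fx','fy','cx','cy','extrinsics')}
for uv,z in(((360,256),.07),((343,229),.026),((488,233),.038)): print((d['R'].T@(onz(p,*uv,z)-d['tcp'])*1000).round(1))
```

```text
[13.4 38.8  0.5]
[57.4 38.4  1.3]
[ 45.4 116.3  -0.3]
```

Request:
arm_command(motion=[[15,0,0,0,-1],[20,0,0,0,-1],[10,0,0,0,-1],[0,0,0,0,-1],[0,0,0,0,-1]])

```text
clock: 12.3
tcp_pos: [0.3922, -0.2862, 0.0388]
eef_rot: [[0.0, 0.783, -0.623], [-0.0, -0.623, -0.783], [-1.0, 0.0, -0.0]]
force: [1.0, 0.2, 1.0]
gripper_width: 0.0
```

Request:
arm_command(motion=[[0,8,0.5,0,-1],[0,6,0,0,-1],[0,6,0,0,-1],[0,8,0,0,-1],[0,8,0,0,-1]])

```text
clock: 12.92
tcp_pos: [0.42, -0.3091, 0.0385]
eef_rot: [[-0.0, 0.783, -0.623], [0.0, -0.623, -0.783], [-1.0, -0.0, 0.0]]
force: [-1.5, 1.3, 1.7]
gripper_width: 0.0001
```

Request:
arm_command(motion=[[0,10,0,0,-1],[0,10,0,0,-1],[0,10,0,0,-1],[0,10,0,0,-1],[0,6,0,0,-1]])

```text
clock: 13.55
tcp_pos: [0.4562, -0.3379, 0.0384]
eef_rot: [[-0.0, 0.782, -0.623], [0.0, -0.623, -0.782], [-1.0, -0.0, -0.0]]
force: [-1.1, 1.1, 1.8]
gripper_width: -0.0002
```

Run:
```python
from h import *
o,p,f=snap('w12')
g=grab_frame('side');crop(g,250,140,390,280,4.2,'s12')
```

```text
13.55 [ 0.4562 -0.3379  0.0384] [[-0.0, 0.7825, -0.6227], [0.0001, -0.6227, -0.7825], [-1.0, -0.0, -0.0]] [-1.1  1.1  1.8] -0.00021959775449863808
```

View pics/w12.png

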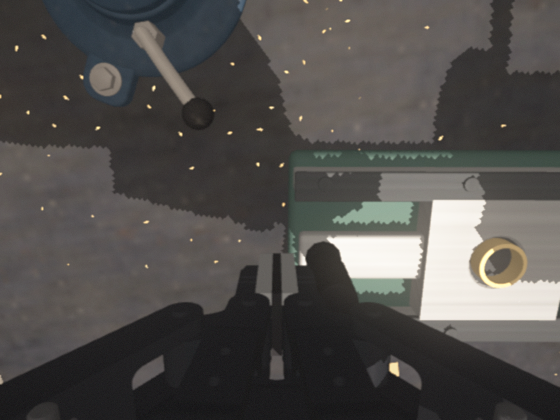

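View pics/s12.png

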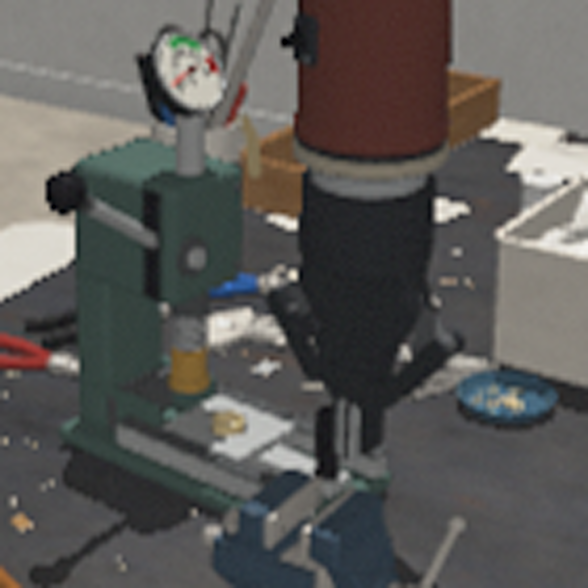

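Request:
arm_command(motion=[[0,8,0,0,-1],[0,8,0,0,-1],[0,8,0,0,-1],[0,5,0,0,-1],[0,3,0,0,-1]])

```text
clock: 14.28
tcp_pos: [0.4809, -0.3576, 0.0384]
eef_rot: [[-0.0, 0.783, -0.623], [0.0, -0.623, -0.783], [-1.0, -0.0, -0.0]]
force: [-1.5, 1.0, 1.3]
gripper_width: 0.0001
```

Request:
arm_command(motion=[[0,3,0,0,-1],[0,2,0,0,-1],[0,2,0,0,-1],[0,2,0,0,-1],[0,1,0,0,-1]])

```text
clock: 14.9
tcp_pos: [0.4827, -0.359, 0.038]
eef_rot: [[-0.013, 0.783, -0.622], [0.008, -0.622, -0.783], [-1.0, -0.015, 0.002]]
force: [-31.0, 24.3, 31.4]
gripper_width: 0.0001
```

Request:
arm_command(motion=[[0,-7,0,0,-1],[0,-8,0,0,-1],[0,-15,0,0,-1],[-20,-10,0,0,-1],[-40,0,0,0,-1]])

```text
clock: 15.52
tcp_pos: [0.4553, -0.3374, 0.0977]
eef_rot: [[-0.003, 0.783, -0.622], [0.002, -0.622, -0.783], [-1.0, -0.003, 0.0]]
force: [0.6, -0.8, 0.9]
gripper_width: 0.0004
```

Run:
```python
from h import *
o,p,f=snap('w13')
g=grab_frame('side');crop(g,220,130,360,270,4.2,'s13')
g=grab_frame('scene');save(g,'sc13')
```

```text
15.525 [ 0.4553 -0.3374  0.0977] [[-0.0028, 0.7826, -0.6225], [0.0019, -0.6225, -0.7826], [-1.0, -0.0033, 0.0003]] [ 0.6 -0.8  0.9] 0.00040383528299707587
```

View pics/w13.png

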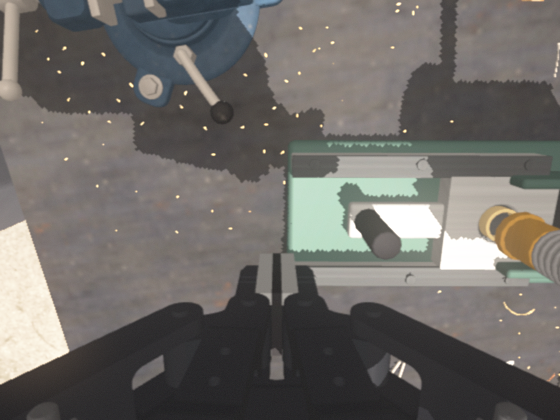

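View pics/s13.png

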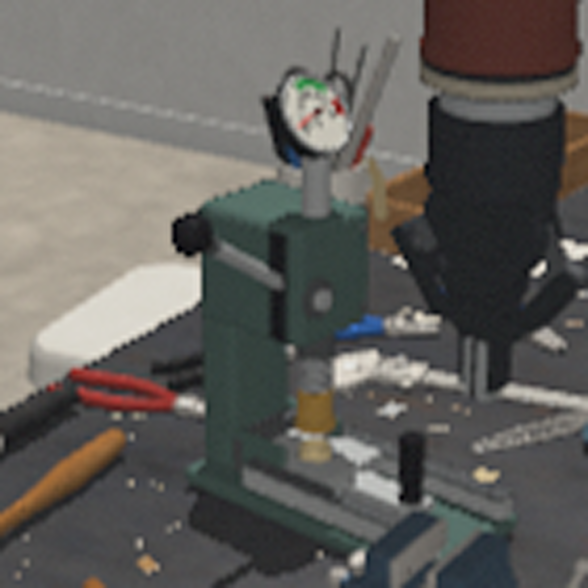

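View pics/sc13.png

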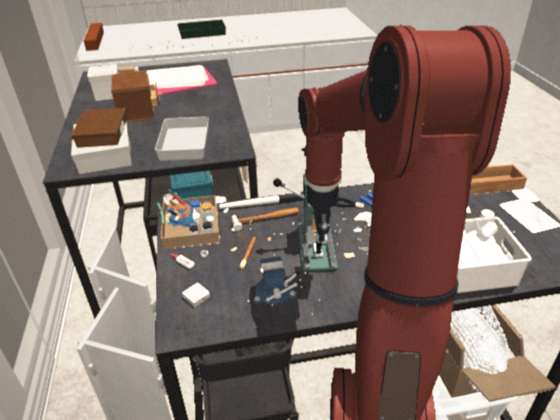

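Run:
```python
from h import *
d=np.load('w13.npz');p={k:d[k] for k in('fx','fy','cx','cy','extrinsics')}
f=cv2.imread('pics/w13.png');cv2.imwrite('pics/w13c.png',cv2.resize(f[170:300,340:540],None,fx=4,fy=4,interpolation=cv2.INTER_CUBIC))
K=onz(p,386,240,.07);print('knob',K, 'ram if home',K[:2]+.078*np.array([.7825,-.6226]))
print(proj(p,np.r_[K[:2]+.078*np.array([.7825,-.6226]),.051]),proj(p,np.r_[K[:2]+.078*np.array([.7825,-.6226]),.038]))
```

```text
knob [ 0.49968246 -0.36953615  0.07      ] ram if home [ 0.56071746 -0.41809895]
[517.77663053 228.74177849] [504.15901863 221.94972774]
```

View pics/w13c.png

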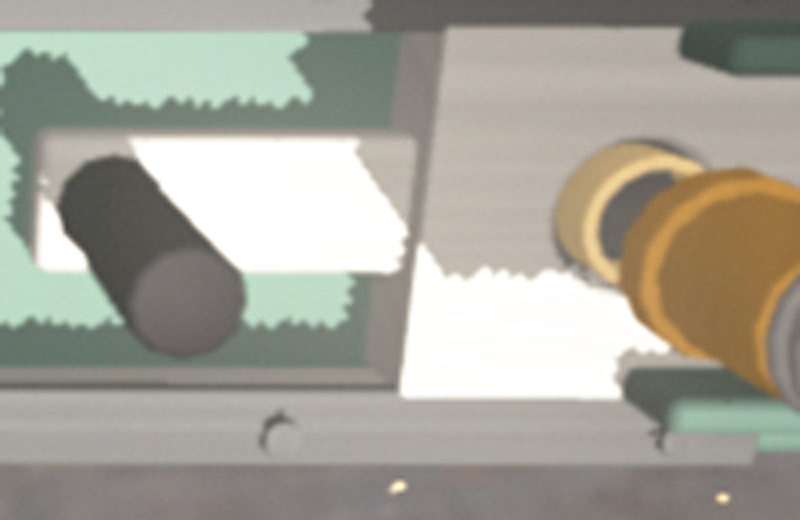

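Request:
arm_command(motion=[[-45,0,0,0,-1],[-45,0,-5,0,-0.5],[-45,0,-30,0,0],[-10,0,-40,0,0.2],[0,10,-35,0,0.2]])

```text
clock: 16.3
tcp_pos: [0.5344, -0.2577, 0.2444]
eef_rot: [[0.002, 0.783, -0.622], [-0.001, -0.622, -0.783], [-1.0, 0.002, -0.0]]
force: [0.3, 0.8, 0.5]
gripper_width: 0.0513
```

Request:
arm_command(motion=[[0,30,0,0,0.2],[0,35,0,0,0.2],[0,20,0,0,0.2],[0,5,0,0,0.2],[0,0,0,0,0.2]])

```text
clock: 16.92
tcp_pos: [0.6036, -0.3145, 0.2427]
eef_rot: [[-0.001, 0.783, -0.622], [0.001, -0.622, -0.783], [-1.0, -0.001, 0.0]]
force: [-0.7, 0.1, 0.0]
gripper_width: 0.0511
```

Run:
```python
from h import *
o,p,f=snap('w14')
print(proj(p,[.628,-.339,.21]))
g=grab_frame('side');crop(g,200,70,380,220,4,'s14')
```

```text
16.925 [ 0.6036 -0.3145  0.2427] [[-0.0009, 0.7827, -0.6224], [0.0007, -0.6224, -0.7827], [-1.0, -0.0012, 0.0]] [-0.7  0.1  0. ] 0.05113223884322904
[343.17870931 248.43058488]
```

View pics/w14.png

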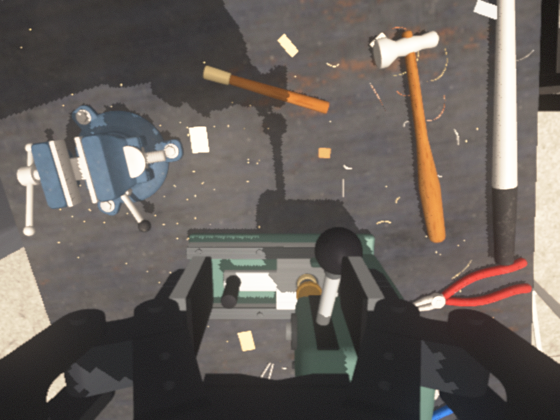

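View pics/s14.png

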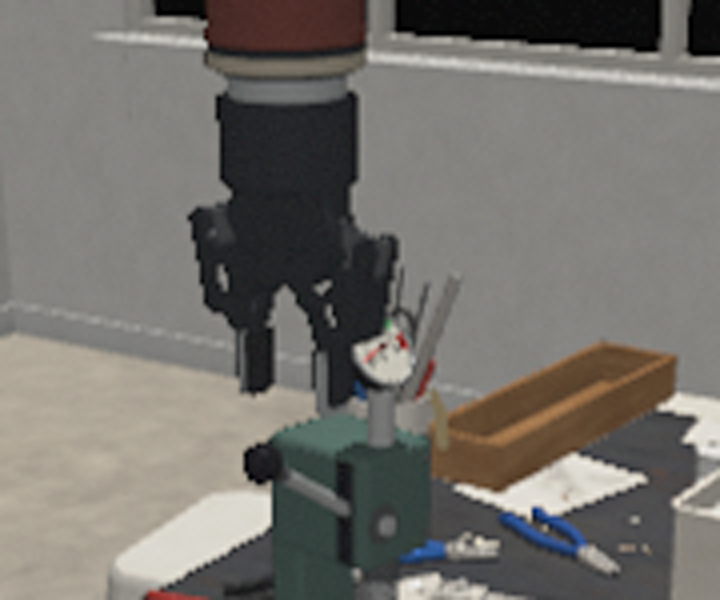

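Run:
```python
from h import *
d=np.load('w14.npz');p={k:d[k] for k in('fx','fy','cx','cy','extrinsics')}
f=cv2.imread('pics/w14.png');g=cv2.inRange(cv2.cvtColor(f,cv2.COLOR_BGR2GRAY),0,30);g[:215]=0;g[285:]=0;g[:,:300]=0;g[:,375:]=0
n,l,s,c=cv2.connectedComponentsWithStats(g);print(s,c)
cv2.imwrite('pics/w14c.png',cv2.resize(f[210:310,290:410],None,fx=5,fy=5,interpolation=cv2.INTER_CUBIC))
for uv in((339,250),(338.5,251)): X=onz(p,*uv,.210);print(X,(d['R'].T@(X-d['tcp'])*1000).round(1))
```

```text
[[     0      0    560    420 235200]] [[279.5 209.5]]
[ 0.62577631 -0.33835048  0.21      ] [32.7 32.2  4.9]
[ 0.62524322 -0.33863935  0.21      ] [32.7 32.   5.5]
```

View pics/w14c.png

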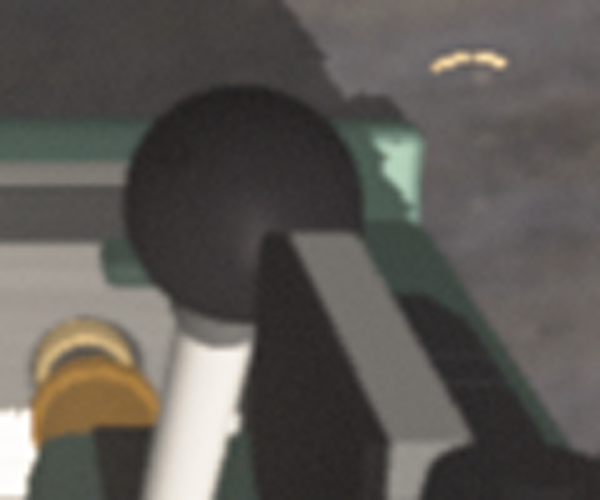

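Request:
arm_command(motion=[[0,20,5,0,0.2],[0,12,0,0,0.2],[0,0,0,0,0.2],[20,0,0,0,0.2],[20,0,0,0,0.2]])

```text
clock: 17.65
tcp_pos: [0.6255, -0.3381, 0.2017]
eef_rot: [[-0.001, 0.783, -0.622], [0.0, -0.622, -0.783], [-1.0, -0.001, 0.0]]
force: [-0.0, 0.2, 0.3]
gripper_width: 0.0514
```

Request:
arm_command(motion=[[12,0,0,0,0.2],[4,0,0,0,0.2],[0,0,0,0,0.2],[0,0,0,0,0.2],[0,0,0,0,0.2]])

```text
clock: 18.27
tcp_pos: [0.6262, -0.3388, 0.1882]
eef_rot: [[0.001, 0.783, -0.623], [-0.0, -0.623, -0.783], [-1.0, 0.001, -0.0]]
force: [1.2, -0.2, 0.6]
gripper_width: 0.0513
```

Run:
```python
from h import *
o,p,f=snap('w15')
crop(f,190,200,370,350,4.4,'w15c')
g=grab_frame('side');crop(g,200,100,340,240,4.2,'s15')
```

```text
18.275 [ 0.6262 -0.3388  0.1882] [[0.0009, 0.7825, -0.6226], [-0.0004, -0.6226, -0.7825], [-1.0, 0.001, -0.0003]] [ 1.2 -0.2  0.6] 0.05132709735563963
```

View pics/w15c.png

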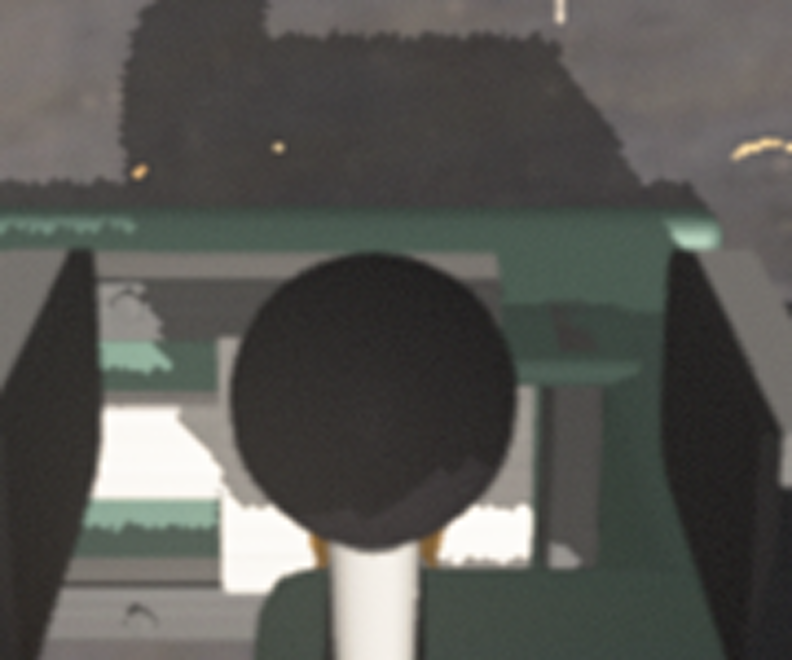

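View pics/s15.png

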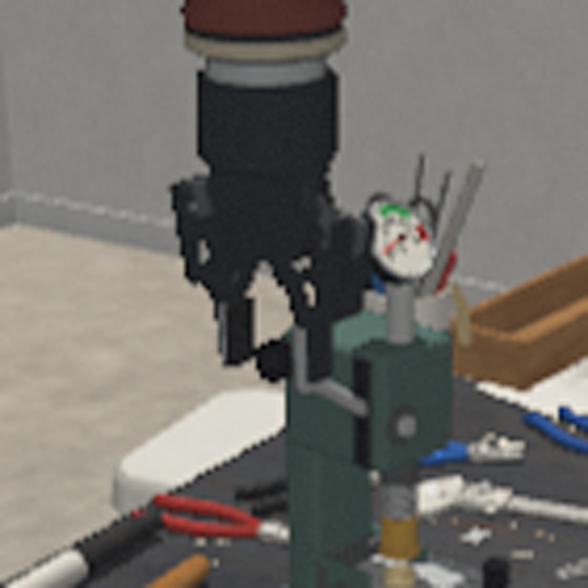

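Request:
arm_command(motion=[[6,-0.6,0,0,0.2],[1,0,0,0,0.2],[0,0,0,0,-0.3],[0,0,0,0,-0.7],[0,0,0,0,-0.7]])

```text
clock: 19.0
tcp_pos: [0.6256, -0.3385, 0.1808]
eef_rot: [[0.0, 0.783, -0.623], [-0.0, -0.623, -0.783], [-1.0, 0.001, -0.0]]
force: [0.2, -0.3, 0.2]
gripper_width: 0.022
```

Request:
arm_command(motion=[[0,0,0,0,-0.7],[0,0,0,0,-0.7],[0,0,0,0,-0.7],[0,0,0,0,-0.7],[0,0,0,0,-0.7]])

```text
clock: 19.62
tcp_pos: [0.6256, -0.3384, 0.1806]
eef_rot: [[0.0, 0.783, -0.623], [-0.0, -0.623, -0.783], [-1.0, 0.0, -0.0]]
force: [1.2, -1.5, 1.8]
gripper_width: 0.0222
```

Run:
```python
from h import *
o,p,f=snap('w16')
crop(f,190,200,370,350,4.4,'w16c')
g=grab_frame('side');crop(g,200,100,340,240,4.2,'s16')
```

```text
19.625 [ 0.6256 -0.3384  0.1806] [[0.0004, 0.7826, -0.6226], [-0.0001, -0.6226, -0.7826], [-1.0, 0.0004, -0.0001]] [ 1.2 -1.5  1.8] 0.022225478947821505
```

View pics/w16c.png

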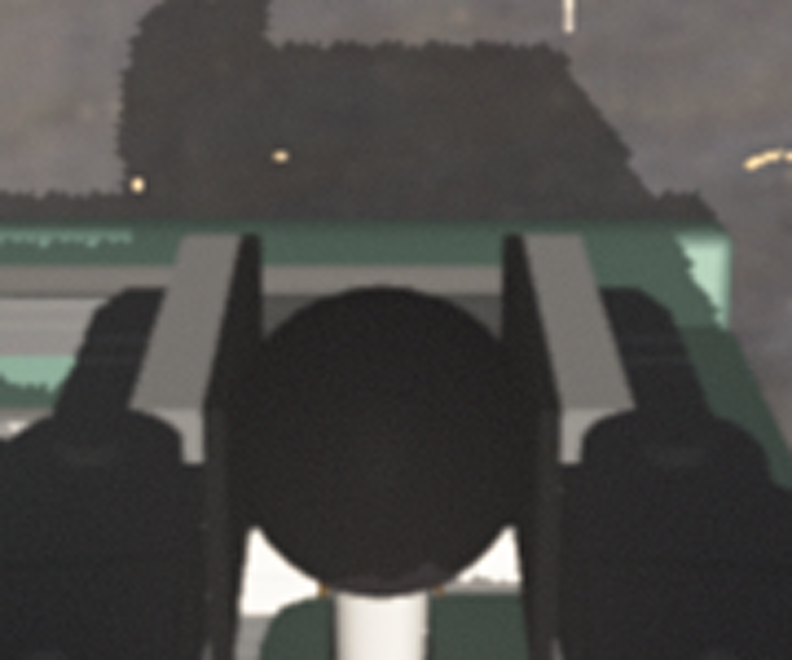

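View pics/s16.png

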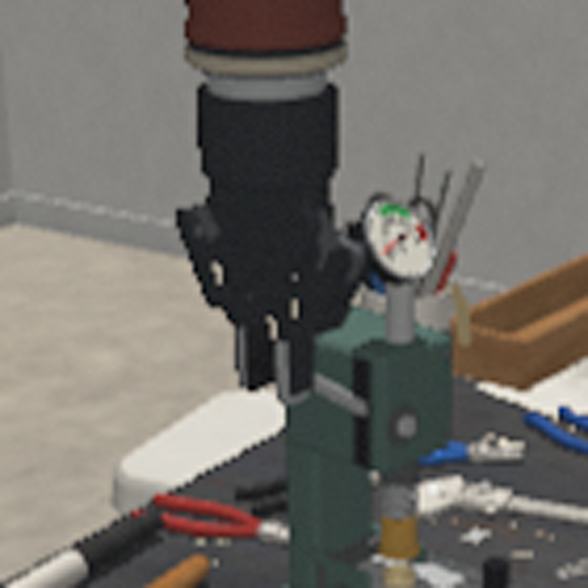

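Request:
arm_command(motion=[[13.5,0,-8,0,-0.7],[14.6,0,-6,0,-0.7],[15.3,0,-3.7,0,-0.7],[15.6,0,-1.3,0,-0.7],[0,0,0,0,-0.7]])

```text
clock: 20.35
tcp_pos: [0.6378, -0.3232, 0.1198]
eef_rot: [[0.0, 0.783, -0.622], [0.0, -0.622, -0.783], [-1.0, 0.0, -0.0]]
force: [3.8, -0.0, 4.1]
gripper_width: 0.0222
```

Request:
arm_command(motion=[[12.6,0,0.6,0,-0.7],[8.3,0,1.3,0,-0.7],[0,0,0,0,-0.7],[0,0,0,0,-0.7],[0,0,0,0,-0.7]])

```text
clock: 20.98
tcp_pos: [0.6346, -0.3274, 0.1]
eef_rot: [[-0.002, 0.782, -0.624], [-0.002, -0.624, -0.782], [-1.0, -0.0, 0.003]]
force: [7.5, -1.4, 5.6]
gripper_width: 0.0221
```

Run:
```python
from h import *
o,p,f=snap('w17')
crop(f,190,200,370,350,4.4,'w17c')
g=grab_frame('side');crop(g,215,120,345,260,4.2,'s17');crop(g,270,125,320,175,11,'g17')
g=grab_frame('scene');crop(g,250,130,380,270,4.2,'sc17')
```

```text
20.975 [ 0.6346 -0.3274  0.1   ] [[-0.0021, 0.7815, -0.6239], [-0.0022, -0.6239, -0.7815], [-1.0, -0.0002, 0.003]] [ 7.5 -1.4  5.6] 0.02207692920563585
```

View pics/s17.png

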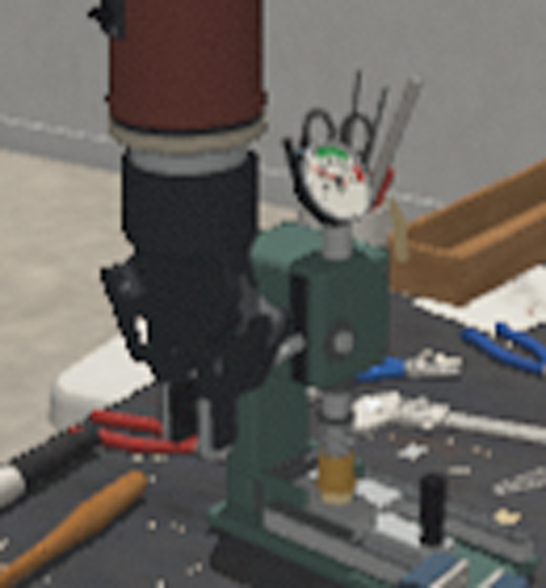

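View pics/g17.png

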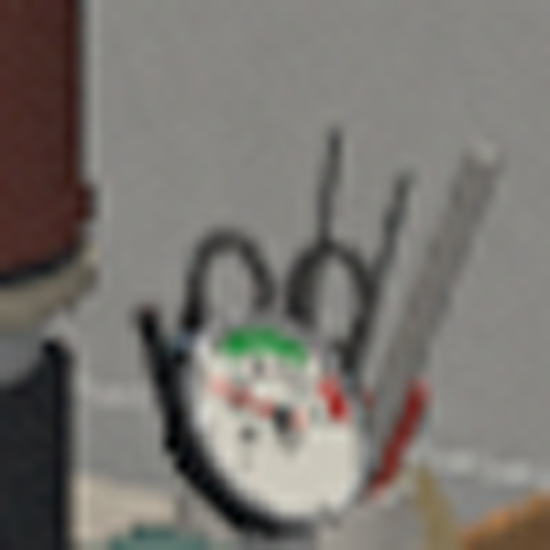

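View pics/sc17.png

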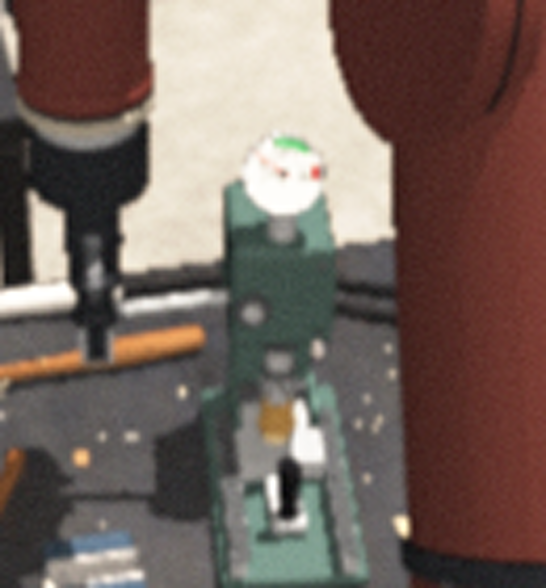

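View pics/w17c.png

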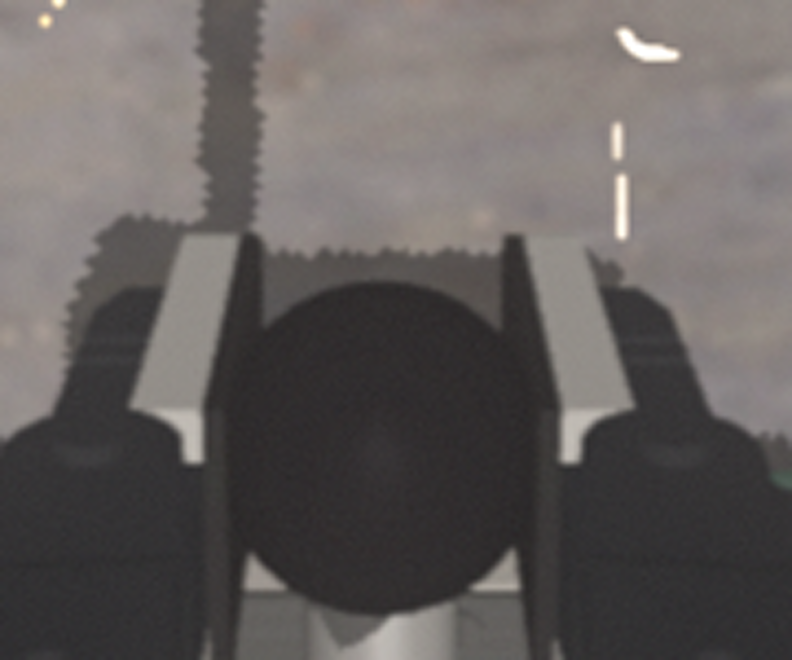

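Request:
arm_command(motion=[[4,0,0.9,0,-0.7],[4,0,1,0,-0.7],[3,0,0.8,0,-0.7],[0,0,0,0,-0.7],[0,0,0,0,-0.7]])

```text
clock: 21.75
tcp_pos: [0.6361, -0.3255, 0.0898]
eef_rot: [[0.003, 0.784, -0.621], [0.001, -0.621, -0.784], [-1.0, 0.001, -0.002]]
force: [5.8, 1.6, 4.9]
gripper_width: 0.0222
```

Run:
```python
from h import *
o,p,f=snap('w18')
g=grab_frame('side');crop(g,280,145,310,175,20,'g18')
g=grab_frame('scene');crop(g,300,155,335,190,16,'sc18')
```

```text
21.75 [ 0.6361 -0.3255  0.0898] [[0.0026, 0.7841, -0.6206], [0.001, -0.6206, -0.7841], [-1.0, 0.0014, -0.0024]] [5.8 1.6 4.9] 0.022240409531471203
```

View pics/g18.png

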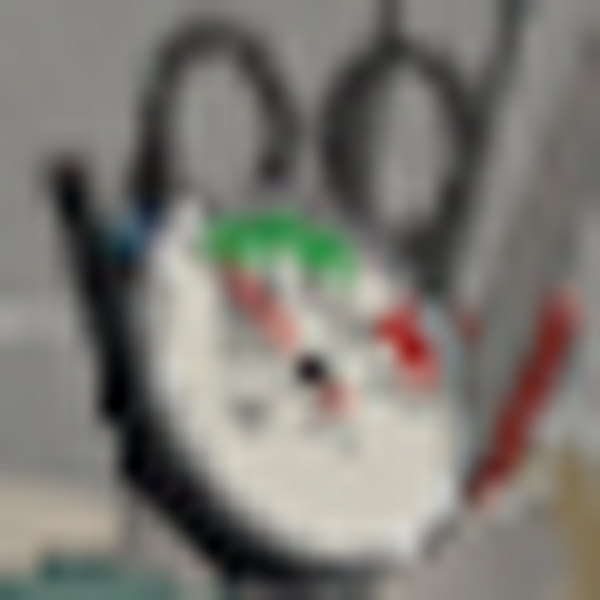

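View pics/sc18.png

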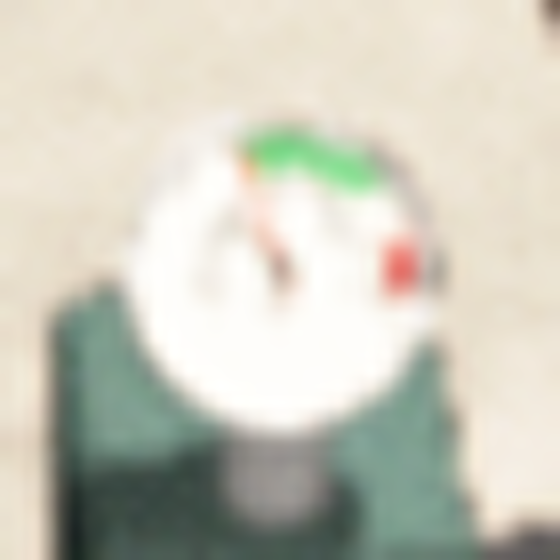

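Request:
arm_command(motion=[[3,0,0.9,0,-0.7],[3,0,1,0,-0.7],[2,0,0.8,0,-0.7],[0,0,0,0,-0.7],[0,0,0,0,-0.7]])

```text
clock: 22.52
tcp_pos: [0.6324, -0.3302, 0.0815]
eef_rot: [[-0.0, 0.783, -0.622], [-0.001, -0.622, -0.783], [-1.0, 0.0, 0.001]]
force: [-0.1, -2.2, 6.4]
gripper_width: 0.022
```

Run:
```python
from h import *
o,p,f=snap('w19')
g=grab_frame('side');save(g,'side19');crop(g,280,145,310,175,20,'g19')
g=grab_frame('scene');save(g,'scene19');crop(g,300,155,335,190,16,'sc19')
```

```text
22.525 [ 0.6324 -0.3302  0.0815] [[-0.0003, 0.7827, -0.6224], [-0.0012, -0.6224, -0.7827], [-1.0, 0.0005, 0.0012]] [-0.1 -2.2  6.4] 0.02198752486017295
```

View pics/g19.png

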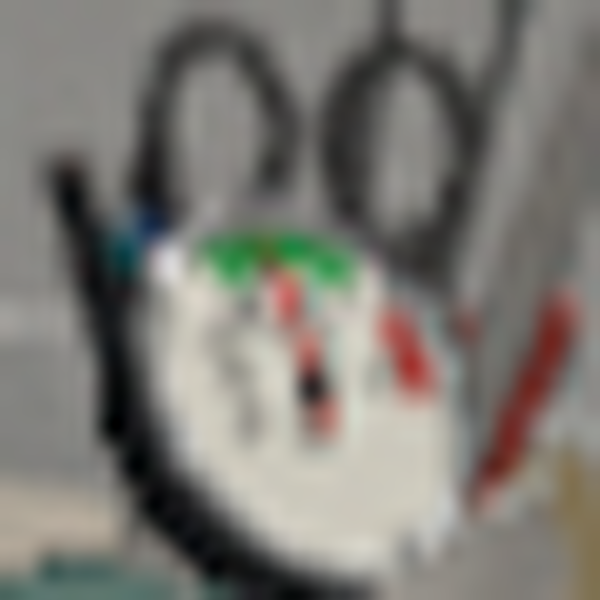

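View pics/sc19.png

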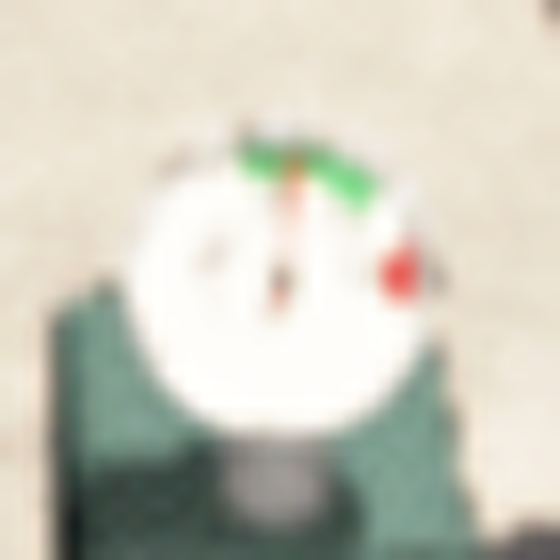

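View pics/side19.png

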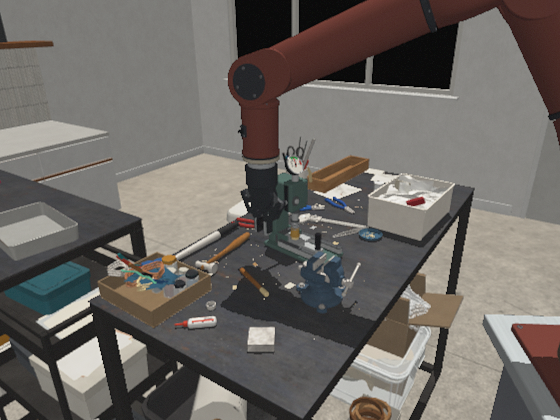

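Request:
arm_command(motion=[[0,0,0,0,-0.7],[0,0,0,0,-0.7],[0,0,0,0,-0.7],[0,0,0,0,-0.7],[0,0,0,0,-0.7]])

```text
clock: 23.3
tcp_pos: [0.6324, -0.3302, 0.0815]
eef_rot: [[-0.0, 0.783, -0.622], [-0.001, -0.622, -0.783], [-1.0, 0.0, 0.001]]
force: [-0.3, -3.1, 6.0]
gripper_width: 0.0221
```

Run:
```python
from h import *
g=grab_frame('side');a=np.hstack([cv2.resize(g[145:175,280:310],(400,400),interpolation=cv2.INTER_CUBIC),cv2.resize(g[200:270,270:340],(400,400),interpolation=cv2.INTER_CUBIC)]);save(a,'g20')
```

```text
(no output)
```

View pics/g20.png

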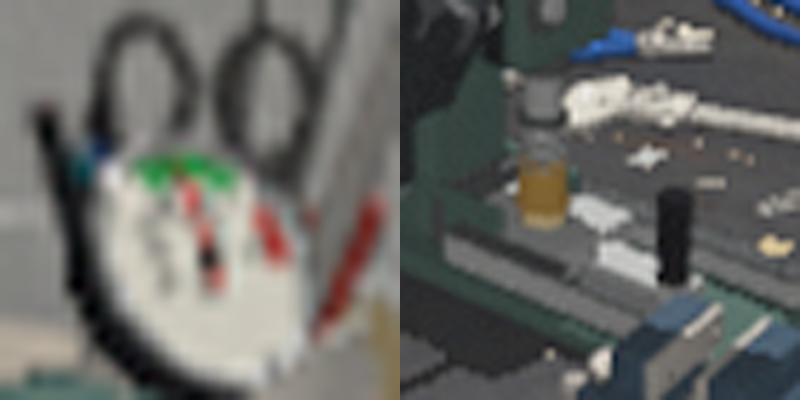

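The needle is steady near mid-green, the nose bears on the ring, and the carrier is home. I'm handing the job in.

```bash
python3 -c "
from bench import *
print(finish_job())"
```

```text
the job is handed in; nothing more can be done
None
```

I laid the gold ring flat in the carrier's recess, let go of it and pushed the carrier home against its stop. I then gripped the lever ball and brought it down in stages along its arc. The job was handed in at about 23 s with the ball still held.

**Last checks:**
- **Pointer:** both outside cameras show it near mid-green. It was unchanged in the side view after a further 0.6 s hold, with about 6 N upward on the tool. It never came near the red in any picture.
- **Ring and carrier:** the brass nose bears on the ring. The carrier's position, worked out from its knob, puts the recess within about 5 mm of the ram axis I had measured.
- **Bystanders:** I never touched the silver ring, glue tube, caliper or brush. The glue tube, silver ring and brush look unmoved in the last side picture; I did not measure any of them or check the caliper separately.

**What disagreed or ran high:**
- **Fingertips:** the cameras put them about 12 mm behind the stated tool point, not 11 mm ahead of it, so I used the camera value. My first descent on the ring stopped too high because of this, without touching anything.
- **Grip width:** the gripper read 16 mm on the 21 mm ring and 22 mm on the 25 mm ball. The pictures showed both firmly held.
- **Stop force:** pushing the carrier onto its stop briefly reached about 39 N horizontally and 31 N vertically at the wrist. The force went through the closed fingers, and I backed off at once. That is about 50 N in total, over the 40 N allowed for the arm or gripper body if the fingers are counted.

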